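# Fetch the oil filter from behind the containers

### The arm

A 6-joint arm with a two-finger parallel gripper is mounted at the origin on the work surface. World frame = base frame: x ahead of the robot, y to its left, z up, the work surface at z = 0. Lengths are in m, angles in rad, forces in N, time in s.
With the tool pointing down it reaches from about 0.35 to 1 m from the base axis. Payload 7.1 kg.
Tool frame: the origin (TCP) lies at the very end of the fingers, on their centre line; the grasp point (between the pads) lies 19 mm behind it; z points along the fingers, y is the direction in which the jaws open and shut (so a half turn about z gives the same grasp; the last joint's range is limited). The gripper opens to 85 mm and grips with 20 to 120 N. Pads are 22 mm wide; open, the fingers measure 114 mm over their backs; the gripper's body (76 mm by 85 mm) begins 54 mm behind the grasp point. The pads swing forward as they close: fully open they stand 13 mm farther back than shut.
Start: joints at [1.121, 0.423, 1.63, -0, 1.089, -0.019], TCP at [0.261, 0.568, 0.231] pointing down, gripper open.
Joint ranges: [-3, 3], [-0.9, 2.11], [0.09, 2.58], [-1.31, 4.45], [0.11, 2.69], [-2.54, 2.54]. Speed limits (rad/s): [2.39, 2.39, 3.01, 3.14, 3.14, 3.14].

### API

Orientations are given as a unit quaternion [x, y, z, w].
In Python, from workcell import * gives the robot as it stands.
- The arm moves only by the tool send_rows, never from a script. Its argument "series" is text: rows parted by semicolons, each of 7 numbers parted by spaces: the shift along the tool's x, y, z in mm, then the turn, a rotation vector about the tool's x, y, z in rad, then the opening, from -1 (shut) to 1 (fully open), so that 0 is half open. In form: tx ty tz rx ry rz jaw; .... A call has 1 to 12 rows; each row shifts and turns the commanded pose from where the row before left it, along the tool's axes as they then stand; what a row does not reach is not made up. A row lasts 1/10 s, in which the tool goes at most 50 mm and 8.59 degrees, less where a joint would pass 70% of its speed; a pose out of reach is approached as far as the arm can. A call with a gripper value outside its range is refused whole. The fingers move at their own pace and stop on an object; "grip_force" is the grip in N (left out, the last holds). Time passes only in rows, so rows that do not move let the fingers close. It gives the time, the measured TCP pose, the force and the opening at its end, in the units of the state.
- sense(): the state, without advancing time (a new reading comes with each control period).
- snapshot(name): name is "side" or "top" or "wrist"; returns a dict with "pixels" (420x560x3 uint8, red, green, blue), "mtx" (3x3 intrinsics, pixels), "k1" (the pictures are not rectified: a ray, as slopes to the right and down, at radius r is drawn at 1 + k1 r^2 times it, then the intrinsics apply), "cam_to_world" (4x4, takes a point from camera to world coordinates). Camera axes: x right, y up, looking along -z (the intrinsics and any distortion apply to the point x, -y, -z); pixel columns grow to the right and rows downward; lengths in m; the calibration is good to about 2 mm. A picture is of the moment at which its call begins. There is no depth.
- hand_in(): hands the job in, once; it reports no verdict.
The state is a dict: "t": time; "joint_positions": joint angles; "qd": joint speeds; "tau": joint torques, N m; "tcp_pos": TCP position; "orientation": TCP orientation; "ft_force": force on the tool from outside, world axes, zero at the start; "wrist_torque": the same for the moment, N m; "finger_gap": finger opening in m.
Only numpy, scipy, OpenCV 4.12 (cv2) and the standard library are available. Lean on these libraries where they do the work, as an engineer would, in place of code of your own. Each camera call takes 0.05 s, during which the arm holds its last target.

### The job

The oil filter stands at the closed back end of the narrow steel stall, boxed in by a row of three containers. First take all three containers out and stand them on the black rubber mat, then fetch the oil filter and stand it flat inside the small square tray, and finally put the three containers back in the stall, each one exactly where it stood at the start. Keep everything upright throughout.

Things in the scene. Friction and masses are not known exactly. Their poses are not given: they have to be found in the camera images.
- stall: Fixed grey steel open-topped aisle, 300 mm long (its x), 104 mm wide (its y), 96 mm between the side walls; floor 4 mm thick, walls 4 mm thick and 68 mm high from the bench. Open at its -x end (robot side), walled at +x. Origin: centre of underside. Filter about 75 mm from origin towards +x, then the containers in single file towards -x, about 58 mm centre to centre, in varying order.
- filter: Spin-on oil filter: white steel canister, thin dark band near its foot, 66 mm diameter, 70 mm tall, domed top, straight sides from 4 to 58 mm. 0.18 to 0.35 kg. Origin: centre of underside, z up. At the start about 9 mm free in front (next container), 40 mm behind, 10 to 20 mm at its sides: fingers fit only lengthwise of the stall, once the containers are gone.
- spray_can: Bare aluminium spray can, round, 45 mm diameter, straight to 108 mm above its foot, domed top at 119 mm and a thin white nozzle (16 mm diameter) up to 130 mm. 0.11 to 0.23 kg. Origin: centre of its underside, z up.
- square_bottle: White plastic bottle with a square body 44 x 44 mm (faces along its x and y, nearly in line with the stall at the start), 108 mm high, with a round neck 26 mm in diameter up to 128 mm. 0.14 to 0.28 kg. Origin: centre of its underside, z up.
- tub: Round grey plastic grease tub, 44 mm diameter up to 92 mm, then a wide flat screw lid of 48 mm diameter from 92 to 118 mm (flat top, no nozzle). 0.15 to 0.31 kg. Origin: centre of its underside, z up.
- mat: Black rubber mat fixed to the bench, 270 mm (its x) by 120 mm (its y), 4 mm thick; the side area for the containers. It lies to the left or right of the stall. Origin: centre of its underside.
- tray: Small square dark steel tray fixed to the bench on the other side of the stall: 100 x 100 mm outside, walls and floor 3 mm thick (94 mm inside), rim 14 mm high. The filter's place. Origin: centre of its underside.
Things that resemble listed ones, but are neither listed nor needed, are in the scene too. What is meant by the filter is not green or turquoise, and is the smaller of those in its own colour.

How it is judged:
On the way, in this order (a step that is already met when the one before it is completed fails the run):
1. all three containers stand on the rubber mat (x of spray_can in the frame of mat between -0.135 and 0.135 m and y of spray_can in the frame of mat between -0.06 and 0.06 m and z of each of spray_can, square_bottle, tub in the frame of mat below 0.008 m and angle between each of spray_can, square_bottle, tub's own z axis and vertical below 0.15 rad and x of square_bottle in the frame of mat between -0.135 and 0.135 m and y of square_bottle in the frame of mat between -0.06 and 0.06 m and x of tub in the frame of mat between -0.135 and 0.135 m and y of tub in the frame of mat between -0.06 and 0.06 m), for 0.2 s.
2. the oil filter stands in the tray (horizontal distance between filter and tray below 0.022 m and z of filter in the frame of tray below 0.008 m and linear speed of filter below 0.02 m/s and angle between filter's own z axis and vertical below 0.1 rad), for 0.2 s.
3. the three containers stand in the stall again, each where it was at the start (distance of each of spray_can, square_bottle, tub from where it was at the start of the episode below 0.015 m and linear speed of each of spray_can, square_bottle, tub below 0.02 m/s and angle between each of spray_can, square_bottle, tub's own z axis and vertical below 0.1 rad), for 0.2 s.
At the end, for the whole second after the job is handed in: The filter stands upright flat inside the tray (within 22 mm of its centre), and each of the three containers stands upright in the stall within 15 mm of where it stood at the start; all are released and at rest (all of step 2 and all of step 3); the robot touches nothing.
It fails at once if the filter or a container is tipped over (more than 35 degrees) (angle between any of spray_can, square_bottle, tub, filter's own z axis and vertical above 0.6 rad).
It also fails if it takes over 144 s, if anything falls off the work surface, if the arm or the gripper's body presses on something with over 40 N, if the wrist force passes 120 N, or if a joint passes its speed limit or range.

## Working session

There is one attempt and no reset: what is moved stays moved. The work goes in short steps, Python scripts to look and compute and a tool call to move; the robot and the scene stay as the last step left them, time stands still between calls to the robot, and variables do not carry over. Pictures are saved under pics/ and viewed, and the job is handed in when it is done.

Besides the shell and the picture viewer there is one more tool, called as name(argument=value, ...) on one line, values as JSON. send_rows: Moves the arm, as the interface text tells. Its arguments: {"type":"object","properties":{"series":{"type":"string"},"grip_force":{"type":"number"}},"required":["series"]}

```bash
ls; mkdir -p pics; python3 - <<'E'
from workcell import *
import cv2
s=sense(); print(s)
for n in ["top","side","wrist"]:
    d=snapshot(n); cv2.imwrite(f"pics/{n}0.png",d["pixels"][:,:,::-1]); print(n,d["mtx"],d["k1"],d["cam_to_world"])
E
```

```text
pics
{'t': 0.0, 'joint_positions': array([ 1.12099635e+00,  4.23867251e-01,  1.63068225e+00,  3.34820444e-06,
        1.08857849e+00, -1.90034634e-02]), 'qd': array([ 0.00138265,  0.00010053, -0.00072111, -0.00060924, -0.00085506,
        0.00114277]), 'tau': array([ 3.54198000e-04, -5.57386351e+01, -2.81749088e+01, -4.38186430e-05,
        7.19386357e-03, -7.29088640e-06]), 'tcp_pos': array([0.26074077, 0.56742209, 0.23053223]), 'orientation': array([ 2.13737195e-01,  9.76890896e-01, -7.46334522e-04, -1.79742419e-04]), 'ft_force': array([ 0.52595091,  0.36762641, -0.21583487]), 'wrist_torque': array([-0.02016404,  0.05411347,  0.01922859]), 'finger_gap': 0.08544953337971523}
top [[546.46445753   0.         274.91023342]
 [  0.         546.46445753 214.23172447]
 [  0.           0.           1.        ]] -0.10462741512460103 [[ 2.47663433e-02  9.96449754e-01 -8.04643830e-02  5.59950791e-01]
 [-9.99693246e-01  2.46693468e-02 -2.19950291e-03 -6.98071729e-03]
 [-2.06690369e-04  8.04941738e-02  9.96755058e-01  1.32648811e+00]
 [ 0.00000000e+00  0.00000000e+00  0.00000000e+00  1.00000000e+00]]
side [[391.11076223   0.         276.11798517]
 [  0.         391.11076223 213.53216571]
 [  0.           0.           1.        ]] -0.06271806968300844 [[ 0.99984752 -0.0097322  -0.01449932  0.62743432]
 [-0.00544753  0.61503977 -0.78847727 -0.79918221]
 [ 0.01659128  0.78843603  0.61489296  0.66284952]
 [ 0.          0.          0.          1.        ]]
wrist [[295.47380209   0.         279.5612074 ]
 [  0.         295.47380209 211.27943347]
 [  0.           0.           1.        ]] -0.04430314604917616 [[ 0.41635775 -0.86113494 -0.29170677  0.18687908]
 [ 0.90919539  0.39323019  0.13687134  0.60304193]
 [-0.00315678 -0.3222059   0.94666435  0.37309983]
 [ 0.          0.          0.          1.        ]]
```

View pics/top0.png

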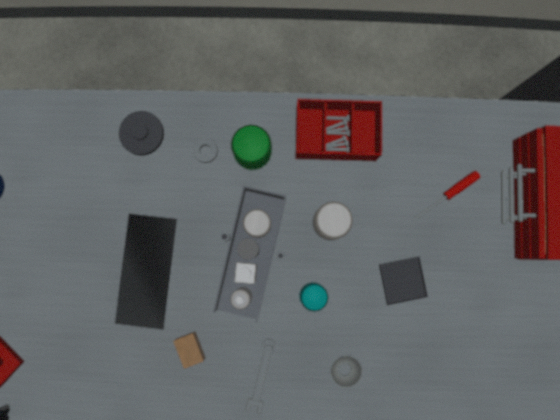

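View pics/side0.png

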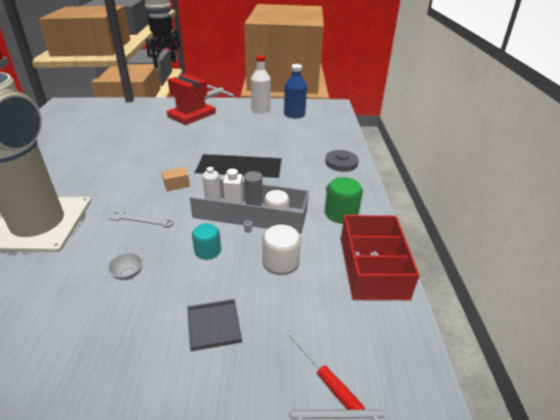

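```bash
cat > h.py <<'E'
from workcell import *
import numpy as np, cv2
from scipy.spatial.transform import Rotation as R
def ray(d,uv):
    uv=np.atleast_2d(np.array(uv,float)); K=d["mtx"]
    n=cv2.undistortPoints(uv[:,None],K,np.array([d["k1"],0,0,0.]))[:,0]
    v=np.c_[n[:,0],-n[:,1],-np.ones(len(n))]
    M=d["cam_to_world"]; return M[:3,3], v@M[:3,:3].T
def onz(d,uv,z):
    o,v=ray(d,uv); return o+v*((z-o[2])/v[:,2])[:,None]
def proj(d,P):
    M=d["cam_to_world"]; p=(np.atleast_2d(P)-M[:3,3])@M[:3,:3]
    a=p[:,0]/-p[:,2]; b=-p[:,1]/-p[:,2]; r=1+d["k1"]*(a*a+b*b); K=d["mtx"]
    return np.c_[a*r*K[0,0]+K[0,2],b*r*K[1,1]+K[1,2]]
def rect(c,yaw,lx,ly,z,n=1):
    q=np.array([[-1,-1],[1,-1],[1,1],[-1,1]])*[lx/2,ly/2]
    Rm=np.array([[np.cos(yaw),-np.sin(yaw)],[np.sin(yaw),np.cos(yaw)]])
    return np.c_[q@Rm.T+c,np.full(4,z)]
def circ(c,r,z,n=40):
    t=np.linspace(0,2*np.pi,n,endpoint=False)
    return np.c_[c[0]+r*np.cos(t),c[1]+r*np.sin(t),np.full(n,z)]
def draw(im,d,P,col,s=1,off=(0,0)):
    q=(proj(d,P)-off+0.5)*s; cv2.polylines(im,[np.round(q*8).astype(int)],True,col,1,cv2.LINE_AA,3)
def crop(d,x0,y0,x1,y1,s):
    return cv2.resize(d["pixels"][y0:y1,x0:x1,::-1],None,fx=s,fy=s,interpolation=cv2.INTER_CUBIC)
def save(name):
    pass
E
python3 - <<'E'
from h import *
for n,b,s in [("top",(100,175,300,335),4),("side",(180,140,330,240),5)]:
    d=snapshot(n); im=crop(d,*b,s); im=cv2.convertScaleAbs(im,alpha=1.5,beta=20); cv2.imwrite(f"pics/z_{n}.png",im)
d=snapshot("top")
print(onz(d,[[244,189],[285,196],[257,320],[216,311]],0.068)); print(onz(d,[[129.5,214],[176,218],[163,328],[116,322]],.004)); print(onz(d,[[379,264],[418,258],[427,297],[388,304]],.014))
E
```

```text
[[ 0.71848996  0.06895437  0.068     ]
 [ 0.70449084 -0.02652534  0.068     ]
 [ 0.41823817  0.03068931  0.068     ]
 [ 0.43613236  0.12505026  0.068     ]]
[[0.65847413 0.35160025 0.004     ]
 [0.65154605 0.23649326 0.004     ]
 [0.38511012 0.25868581 0.004     ]
 [0.39543812 0.3741625  0.004     ]]
[[ 0.55214115 -0.25712242  0.014     ]
 [ 0.56852052 -0.35189248  0.014     ]
 [ 0.47524348 -0.3748266   0.014     ]
 [ 0.45693604 -0.28024872  0.014     ]]
```

View pics/z_top.png

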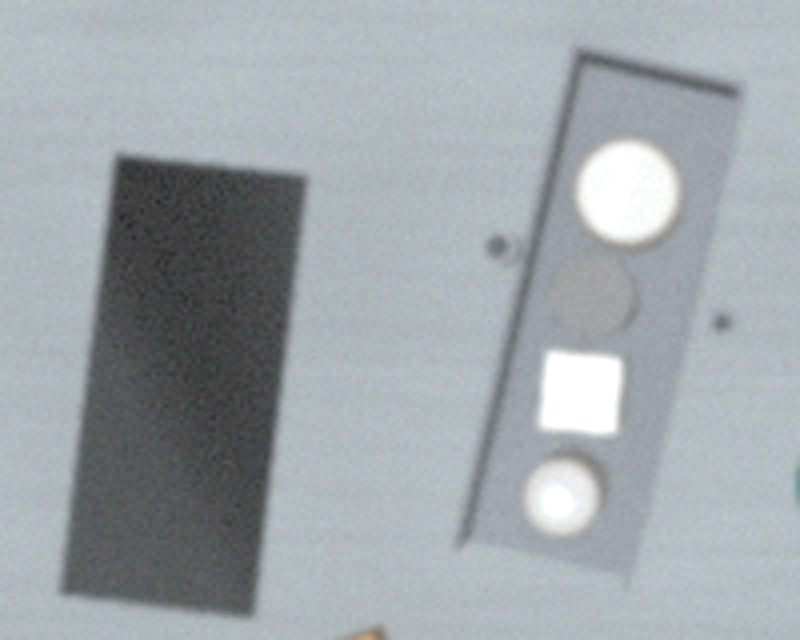

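View pics/z_side.png

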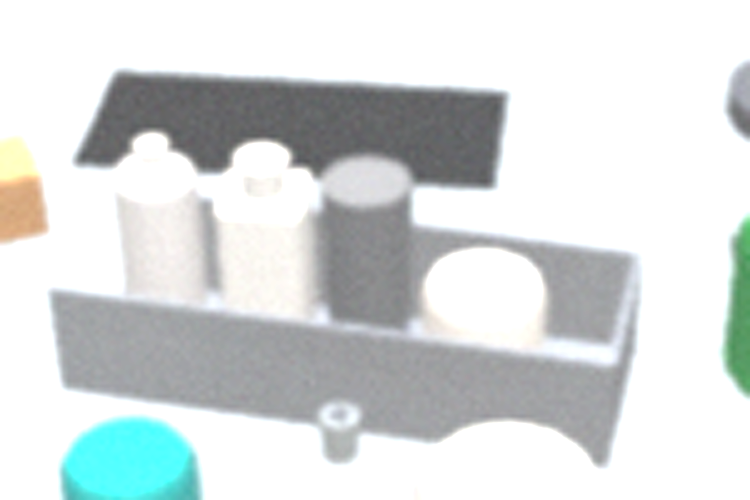

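```bash
cat > model.py <<'E'
from h import *
ST=(np.array([.5693,.0495]),-.213)   # placeholder
def stallpts(c,yaw):
    return [rect(c,yaw,.3,.104,.068),rect(c,yaw,.3,.104,0)]
def objs(P):
    L=[]
    c=P["filter"];L+= [circ(c,.033,.062),circ(c,.033,.008)]
    c=P["tub"];L+= [circ(c,.024,.122),circ(c,.024,.096),circ(c,.022,.004)]
    c=P["square_bottle"][:2];y=P["square_bottle"][2];L+= [rect(c,y,.044,.044,.112),rect(c,y,.044,.044,.004),circ(c,.013,.132)]
    c=P["spray_can"];L+= [circ(c,.0225,.112),circ(c,.008,.134),circ(c,.0225,.004)]
    return L
E
python3 - <<'E'
from model import *
d=snapshot("top")
def px(a): return np.array(a)/4+[99.6,174.6]
T={}
T["filter"]=onz(d,px([628,192]),.066)[0]
T["tub"]=onz(d,px([594,294]),.122)[0]
T["bottle"]=onz(d,px([581,393]),.112)[0]
T["spray"]=onz(d,px([563,495]),.112)[0]
for k in T: print(k,T[k])
def fit(P,lx,ly):
    c=P.mean(0)[:2]; e=(P[0]+P[1]-P[2]-P[3])[:2]; return c,np.arctan2(e[1],e[0])
S=onz(d,px([[579,52],[741,92],[627,583],[460,545]]),.068)
M=onz(d,px([[118,156],[308,177],[252,614],[63,593]]),.004)
Tr=onz(d,[[379,264],[418,258],[427,297],[388,304]],.014)
for n,q in(("stall",S),("mat",M),("tray",Tr)):
    print(n,fit(q,0,0),np.linalg.norm(q-np.roll(q,1,0),axis=1))
sc,sy=fit(S,0,0)
for k in T:
    e=T[k][:2]-sc; print(k,e@[np.cos(sy),np.sin(sy)],e@[-np.sin(sy),np.cos(sy)])
P={"filter":T["filter"][:2],"tub":T["tub"][:2],"square_bottle":[*T["bottle"][:2],-.08],"spray_can":T["spray"][:2]}
for n,b,s in [("top",(100,175,300,335),4),("side",(180,140,330,240),5)]:
    d=snapshot(n); im=crop(d,*b,s)
    for q in stallpts(sc,sy): draw(im,d,q,(0,0,255),s,b[:2])
    for q in objs(P): draw(im,d,q,(0,200,0),s,b[:2])
    mc,my=fit(M,0,0); draw(im,d,rect(mc,my,.27,.12,.004),(255,0,0),s,b[:2])
    cv2.imwrite(f"pics/o_{n}.png",im)
E
```

```text
filter [0.64125653 0.03763343 0.066     ]
tub [0.58093388 0.05283614 0.122     ]
bottle [0.526187   0.05900486 0.112     ]
spray [0.46976371 0.06739243 0.112     ]
stall (array([0.56908018, 0.05059974]), np.float64(-0.205325875615965)) [0.29164571 0.09681504 0.28930946 0.09797322]
mat (array([0.52177663, 0.30573084]), np.float64(-0.08974301900663433)) [0.26709795 0.11811523 0.26582269 0.11635238]
tray (array([ 0.51321029, -0.31602256]), np.float64(0.23967806999263463)) [0.09797366 0.0961751  0.09605509 0.09633348]
filter 0.07330390985334212 0.0020218193772194226
tub 0.011148743579756945 0.004606232821361533
bottle -0.04370587986179842 -0.0005167589310522111
spray -0.10065407821195807 -0.0038092983389501236
```

View pics/o_top.png

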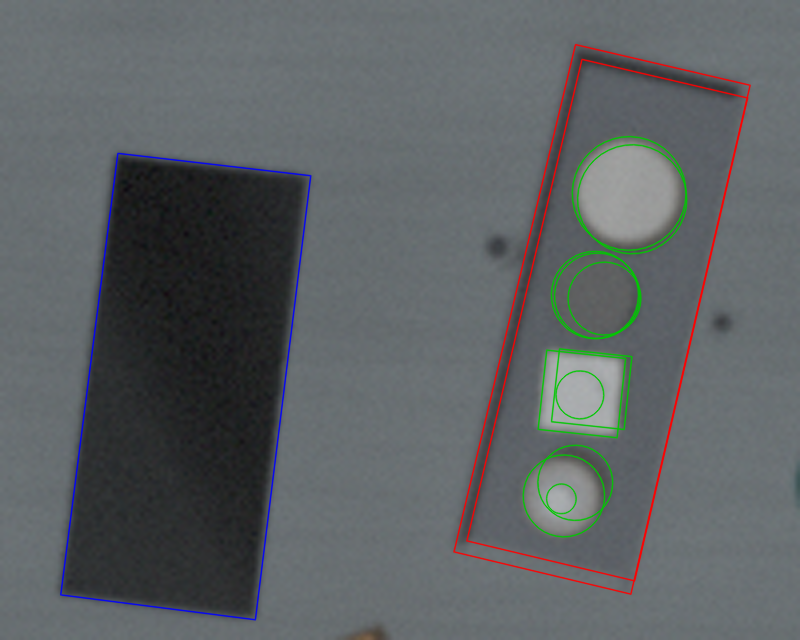

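View pics/o_side.png

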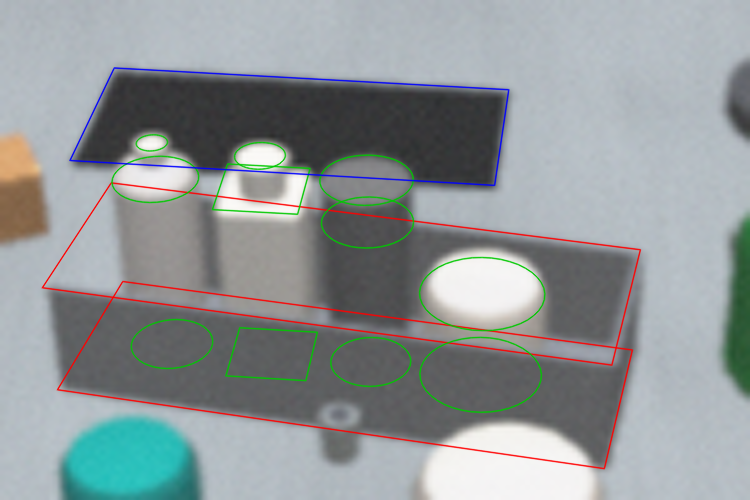

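```bash
python3 - <<'E'
from h import *
im=np.mean([snapshot("top")["pixels"].astype(float) for _ in range(4)],0); d=snapshot("top")
print(sense()["t"])
g=im.mean(2).astype(np.float32)
b=(225,235,275,320); s=10
z=cv2.resize(g[b[1]:b[3],b[0]:b[2]],None,fx=s,fy=s,interpolation=cv2.INTER_CUBIC)
print(np.percentile(z,[5,50,95]))
for th in (125,140,155):
    m=(z>th).astype(np.uint8)
    cs,_=cv2.findContours(m,cv2.RETR_EXTERNAL,cv2.CHAIN_APPROX_NONE)
    for c in cs:
        if cv2.contourArea(c)<8000: continue
        (x,y),(w,h),a=cv2.minAreaRect(c); mm=cv2.moments(c)
        cen=np.array([mm['m10']/mm['m00'],mm['m01']/mm['m00']])/s+b[:2]-.45
        bx=cv2.boxPoints(((x,y),(w,h),a))/s+np.array(b[:2])-.45
        W=onz(d,bx,.112); e=W[1]-W[0]; yaw=np.arctan2(e[1],e[0])
        print(th,cen,w/s,h/s,a,onz(d,cen,.112)[0][:2],yaw,np.pi/2-abs(yaw))
cv2.imwrite("pics/zz.png",np.clip(z*1.3,0,255).astype(np.uint8))
E
```

```text
0.7
[ 84.86447411  97.51262283 168.4741806 ]
125 [239.79028662 299.00424566] 16.9 16.7 90.0 [0.468292   0.06858924] -1.5441307120896726 0.026665614705223994
125 [244.64548019 272.85396175] 19.962200927734376 20.20008239746094 5.411868572235107 [0.52616647 0.05945754] -0.06580650725097273 1.5049898195439237
140 [240.07788068 299.09811237] 13.660848999023438 14.243313598632813 61.69924545288086 [0.4681027 0.067948 ] -1.0517385885445796 0.519057738250317
140 [244.68794392 272.84367956] 18.89481201171875 19.112098693847656 5.194429397583008 [0.5261916  0.05936414] -0.062049806837598434 1.508746519957298
155 [244.72938334 272.80179141] 17.711155700683594 17.890609741210938 5.147884845733643 [0.52628642 0.05927495] -0.061297070033283975 1.5094992567616126
```

View pics/zz.png

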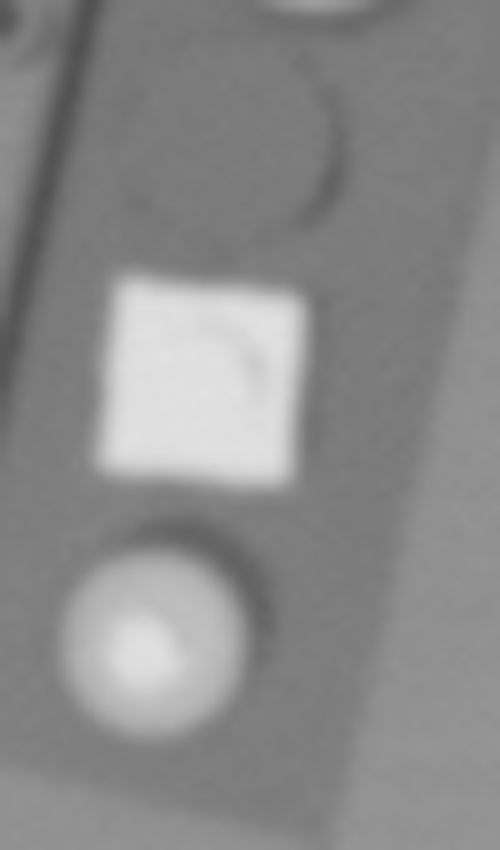

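```bash
cat > plan.py <<'E'
import sys
from h import *
def go(x,y,z,th,quiet=0):
    s=sense(); p=s["tcp_pos"]; Rm=R.from_quat(s["orientation"]).as_matrix()
    th0=np.arctan2(Rm[1,1],Rm[0,1]); dth=(th-th0+np.pi)%(2*np.pi)-np.pi
    d=np.array([x,y,z])-p; c,sn=np.cos(th),np.sin(th)
    tx=-sn*d[0]+c*d[1]; ty=c*d[0]+sn*d[1]
    print("t %.2f p %s th0 %.4f tilt %.4f gap %.4f F %s q6 %.2f"%(s["t"],np.round(p,4),th0,np.arccos(-Rm[2,2]),s["finger_gap"],np.round(s["ft_force"],1),s["joint_positions"][5]))
    print("turn rz %.4f ; then t = %.1f %.1f %.1f mm"%(-dth,tx*1e3,ty*1e3,-d[2]*1e3))
if __name__=="__main__": go(*map(float,sys.argv[1:5]))
E
python3 plan.py .469 .0675 .19 1.37
```

```text
t 0.70 p [0.2609 0.5679 0.2313] th0 1.1400 tilt 0.0000 gap 0.0857 F [0.5 0.2 0.4] q6 -0.02
turn rz -0.2300 ; then t = -303.7 -448.8 41.3 mm
```

send_rows(series="0 0 0 0 0 -0.115 1; 0 0 0 0 0 -0.115 1; -27 -40 0 0 0 0 1; -27 -40 0 0 0 0 1; -27 -40 0 0 0 0 1; -27 -40 0 0 0 0 1; -27 -40 0 0 0 0 1; -27 -40 0 0 0 0 1; -27 -40 0 0 0 0 1; -27 -40 0 0 0 0 1; -27 -40 0 0 0 0 1; -27 -40 0 0 0 0 1", grip_force=60)

```text
t: 1.9
tcp_pos: [0.4463, 0.1203, 0.2317]
orientation: [0.1, 0.995, 0.0, 0.0]
ft_force: [2.1, 0.3, 0.3]
finger_gap: 0.0853
```

```bash
python3 plan.py .469 .0675 .077 1.37
```

```text
t 1.90 p [0.4463 0.1203 0.2317] th0 1.3701 tilt 0.0010 gap 0.0853 F [2.1 0.3 0.3] q6 -1.13
turn rz 0.0001 ; then t = -32.7 -47.2 154.7 mm
```

send_rows(series="-16 -24 20 0 0 0 1; -17.5 -24 25 0 0 0 1; 0 0 0 0 0 0 1; 0 0 0 0 0 0 1")

```text
t: 2.3
tcp_pos: [0.4688, 0.0679, 0.186]
orientation: [0.101, 0.995, -0.0, -0.001]
ft_force: [-0.2, 0.7, 0.3]
finger_gap: 0.0853
```

```bash
python3 plan.py .469 .0675 .077 1.37; python3 - <<'E'
from h import *
d=snapshot("wrist"); cv2.imwrite("pics/w1.png",d["pixels"][:,:,::-1])
d=snapshot("top"); cv2.imwrite("pics/t1.png",d["pixels"][:,:,::-1])
E
```

```text
t 2.30 p [0.4688 0.0679 0.186 ] th0 1.3681 tilt 0.0013 gap 0.0853 F [-0.2  0.7  0.3] q6 -1.25
turn rz -0.0019 ; then t = -0.2 -0.3 109.0 mm
```

View pics/w1.png

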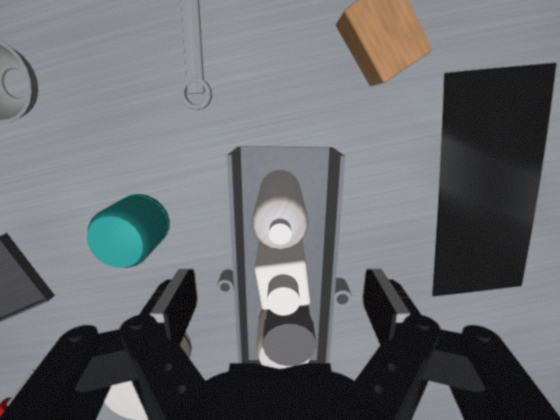

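View pics/t1.png

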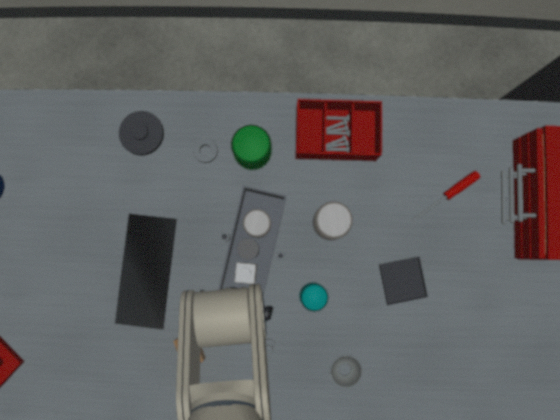

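```bash
python3 - <<'E'
from model import *
d=snapshot("wrist"); im=np.ascontiguousarray(d["pixels"][:,:,::-1])
P={"filter":[.6413,.0376],"tub":[.581,.053],"square_bottle":[.5262,.0593,-.065],"spray_can":[.4690,.0675]}
for q in objs(P): draw(im,d,q,(0,220,0))
for q in stallpts(np.array([.5693,.0505]),-.21): draw(im,d,q,(0,0,255))
draw(im,d,rect([.5218,.3057],-.09,.27,.12,.004),(255,0,0))
im=cv2.resize(im[100:400,180:460],None,fx=2.,fy=2.); cv2.imwrite("pics/w2.png",im)
E
```

```text
(no output)
```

View pics/w2.png

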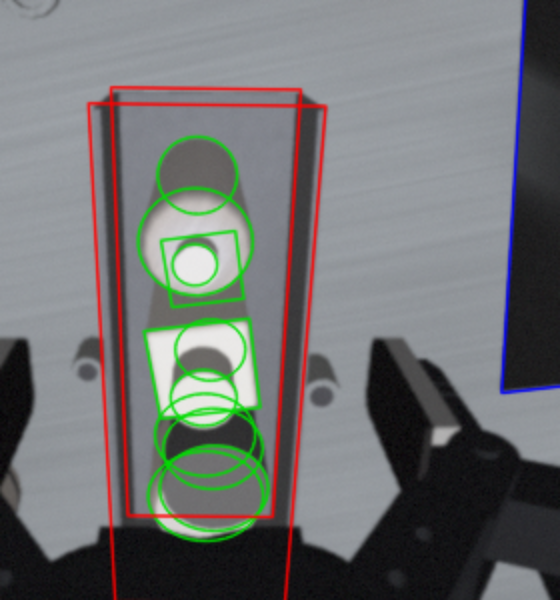

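send_rows(series="0 0 30 0 0 0 1; 0 0 30 0 0 0 1; 0 0 25 0 0 0 1; 0 0 15 0 0 0 1; 0 0 9 0 0 0 1; 0 0 0 0 0 0 1; 0 0 0 0 0 0 -1; 0 0 0 0 0 0 -1; 0 0 0 0 0 0 -1; 0 0 0 0 0 0 -1; 0 0 0 0 0 0 -1; 0 0 0 0 0 0 -1")

```text
t: 3.65
tcp_pos: [0.4698, 0.0684, 0.0785]
orientation: [0.1, 0.995, 0.0, 0.001]
ft_force: [-1.2, -0.6, 7.8]
finger_gap: 0.0439
```

```bash
python3 plan.py .469 .0675 .077 1.37; python3 - <<'E'
from h import *
d=snapshot("side"); cv2.imwrite("pics/s3.png",crop(d,130,60,380,260,3))
E
```

```text
t 3.65 p [0.4698 0.0684 0.0785] th0 1.3698 tilt 0.0020 gap 0.0439 F [-1.2 -0.6  7.8] q6 -1.25
turn rz -0.0002 ; then t = 0.6 -1.0 1.5 mm
```

View pics/s3.png

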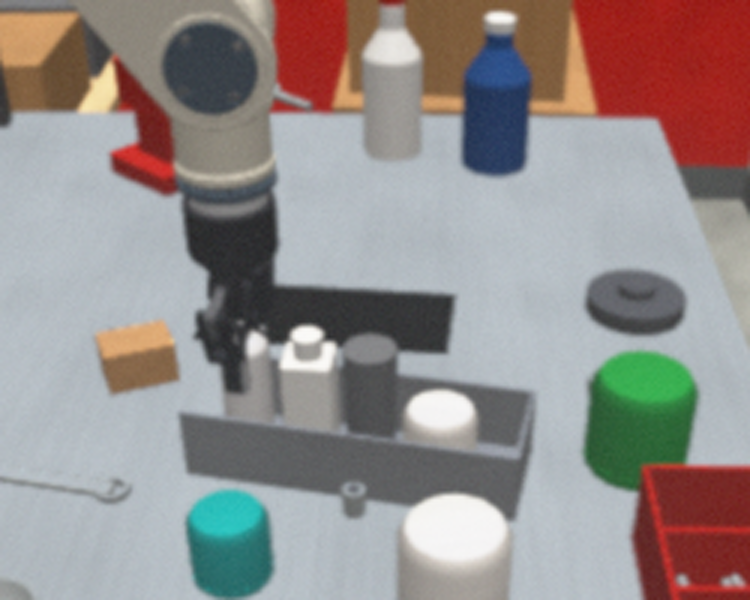

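send_rows(series="0 0 -10 0 0 0 -1; 0 0 -25 0 0 0 -1; 0 0 -30 0 0 0 -1; 0 0 -25 0 0 0 -1; 5.9 19 0 0 0 0 -1; 10 31 0 0 0 0 -1; 12 37 0 0 0 0 -1; 12 37 0 0 0 0 -1; 12 37 0 0 0 0 -1; 10 31 0 0 0 0 -1; 8 25 0 0 0 0 -1; 6 17 0 0 0 0 -1")

```text
t: 4.9
tcp_pos: [0.4409, 0.3146, 0.1681]
orientation: [0.1, 0.995, 0.0, 0.0]
ft_force: [0.3, -0.8, -1.7]
finger_gap: 0.0438
```

```bash
python3 plan.py .4421 .3129 .0785 1.37; python3 - <<'E'
from h import *
d=snapshot("side"); cv2.imwrite("pics/s4.png",crop(d,130,60,380,260,3))
E
```

```text
t 4.90 p [0.4409 0.3146 0.1681] th0 1.3713 tilt 0.0008 gap 0.0438 F [ 0.3 -0.8 -1.7] q6 -0.77
turn rz 0.0013 ; then t = -1.5 -1.4 89.6 mm
```

View pics/s4.png

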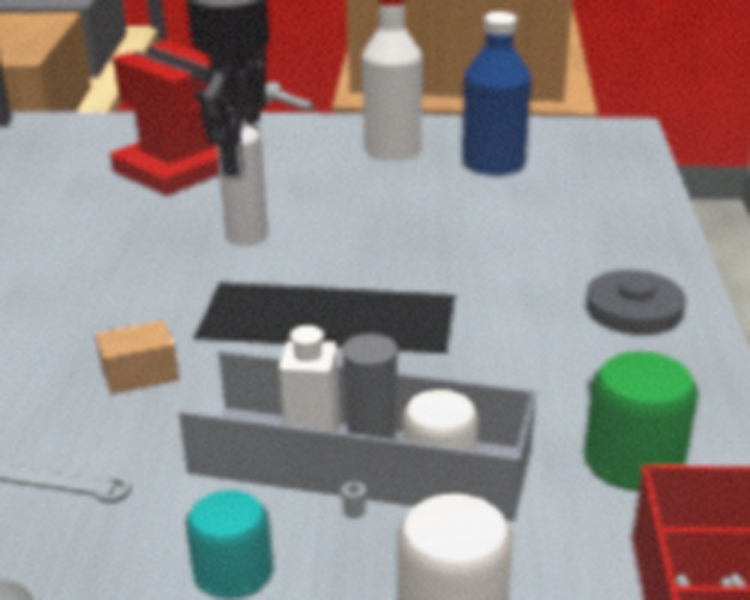

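send_rows(series="0 0 20 0 0 0 -1; 0 0 25 0 0 0 -1; 0 0 22 0 0 0 -1; 0 0 12 0 0 0 -1; 0 0 6 0 0 0 -1; 0 0 3 0 0 0 -1; 0 0 0 0 0 0 -1; 0 0 0 0 0 0 -1")

```text
t: 5.75
tcp_pos: [0.4419, 0.3131, 0.0801]
orientation: [0.1, 0.995, 0.0, 0.001]
ft_force: [0.4, -0.1, -2.3]
finger_gap: 0.0438
```

send_rows(series="0 0 1 0 0 0 -1; 0 0 1 0 0 0 -1; 0 0 0 0 0 0 -1")

```text
t: 6.05
tcp_pos: [0.4419, 0.3131, 0.0785]
orientation: [0.1, 0.995, 0.0, 0.001]
ft_force: [-2.0, -2.4, 9.1]
finger_gap: 0.0437
```

send_rows(series="0 0 0 0 0 0 1; 0 0 0 0 0 0 1; 0 0 0 0 0 0 1; 0 0 0 0 0 0 1; 0 0 -15 0 0 0 1; 0 0 -40 0 0 0 1; 0 0 -40 0 0 -0.136 1; -12 -30 0 0 0 0 1; -18 -45 0 0 0 0 1; -18 -45 0 0 0 0 1; -18 -45 0 0 0 0 1; -18 -45 0 0 0 0 1")

```text
t: 7.25
tcp_pos: [0.5118, 0.0961, 0.1724]
orientation: [0.032, 0.999, 0.0, 0.0]
ft_force: [0.7, 0.1, 0.0]
finger_gap: 0.0854
```

```bash
python3 plan.py .5262 .0593 .077 1.506; python3 - <<'E'
from h import *
d=snapshot("side"); cv2.imwrite("pics/s5.png",crop(d,130,60,380,260,3))
E
```

```text
t 7.25 p [0.5118 0.0961 0.1724] th0 1.5064 tilt 0.0003 gap 0.0854 F [0.7 0.1 0. ] q6 -1.34
turn rz 0.0004 ; then t = -16.7 -35.7 95.4 mm
```

View pics/s5.png

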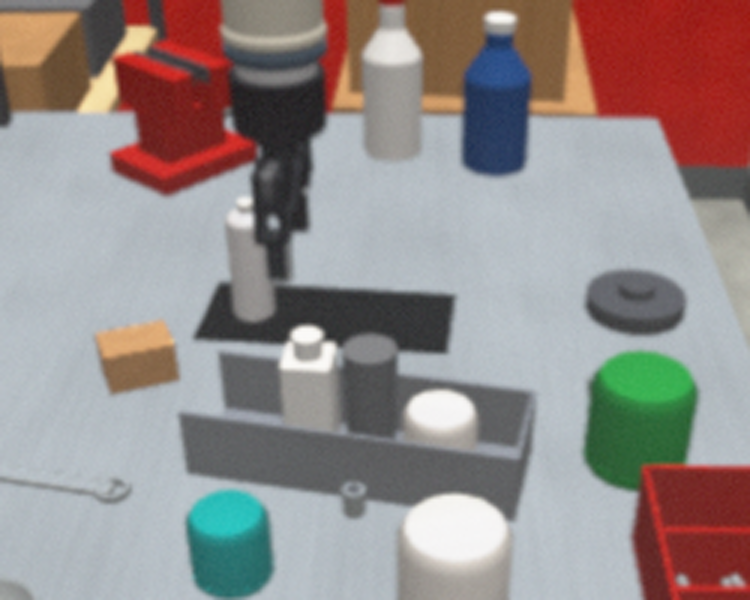

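send_rows(series="-11 -23 0 0 0 0 1; -5.5 -12 10 0 0 0 1; 0 0 30 0 0 0 1; 0 0 0 0 0 0 1; 0 0 0 0 0 0 1")

```text
t: 7.8
tcp_pos: [0.5249, 0.0622, 0.1316]
orientation: [0.032, 0.999, -0.0, -0.001]
ft_force: [0.2, 0.0, -0.7]
finger_gap: 0.0857
```

```bash
python3 plan.py .5262 .0593 .077 1.506
```

```text
t 7.80 p [0.5249 0.0622 0.1316] th0 1.5065 tilt 0.0025 gap 0.0857 F [ 0.2  0.  -0.7] q6 -1.41
turn rz 0.0005 ; then t = -1.5 -2.8 54.6 mm
```

send_rows(series="-1.5 -2.5 20 0 0 0 1; 0 0 20 0 0 0 1; 0 0 14 0 0 0 1; 0 0 0 0 0 0 1; 0 0 0 0 0 0 1; 0 0 0 0 0 0 -1; 0 0 0 0 0 0 -1; 0 0 0 0 0 0 -1; 0 0 0 0 0 0 -1; 0 0 0 0 0 0 -1; 0 0 0 0 0 0 -1")

```text
t: 8.9
tcp_pos: [0.5276, 0.0592, 0.0792]
orientation: [0.032, 0.999, 0.0, 0.001]
ft_force: [-1.7, -0.5, 6.1]
finger_gap: 0.0434
```

```bash
python3 plan.py .5218 .3057 .077 1.506; python3 - <<'E'
from h import *
d=snapshot("side"); cv2.imwrite("pics/s6.png",crop(d,130,60,380,260,3))
E
```

```text
t 8.90 p [0.5276 0.0592 0.0792] th0 1.5059 tilt 0.0012 gap 0.0434 F [-1.7 -0.5  6.1] q6 -1.42
turn rz -0.0001 ; then t = 21.7 245.6 2.2 mm
```

View pics/s6.png

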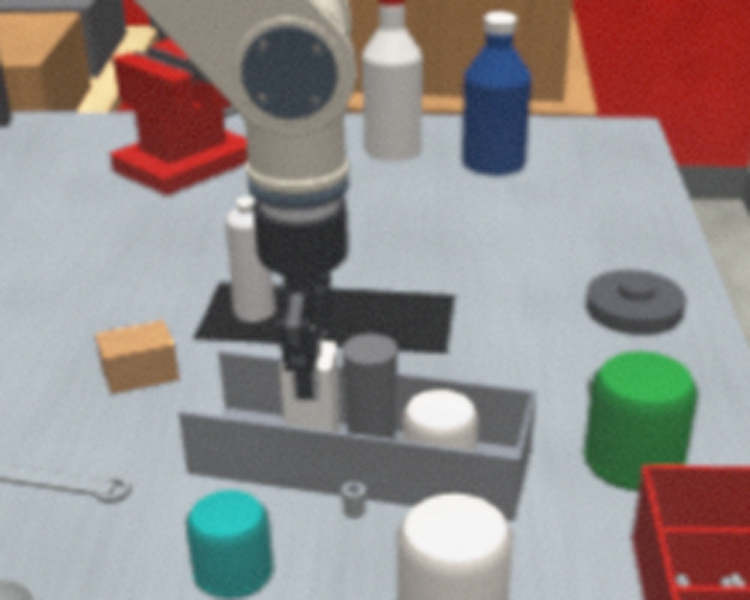

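send_rows(series="0 0 -10 0 0 0 -1; 0 0 -25 0 0 0 -1; 0 0 -30 0 0 0 -1; 0 0 -25 0 0 0 -1; 2 20 0 0 0 0 -1; 3 31 0 0 0 0 -1; 3.5 40 0 0 0 0 -1; 3.5 40 0 0 0 0 -1; 3.5 40 0 0 0 0 -1; 3 33 0 0 0 0 -1; 2 26 0 0 0 0 -1; 1 15 0 0 0 0 -1")

```text
t: 10.15
tcp_pos: [0.5211, 0.307, 0.1687]
orientation: [0.032, 1.0, 0.0, 0.0]
ft_force: [-1.6, -0.2, -2.1]
finger_gap: 0.0432
```

send_rows(series="0 0 15 0 0 0 -1; 0 0 25 0 0 0 -1; 0 0 25 0 0 0 -1; 0 0 14 0 0 0 -1; 0 0 7 0 0 0 -1; 0 0 3 0 0 0 -1; 0 0 0 0 0 0 -1; 0 0 1 0 0 0 -1")

```text
t: 10.95
tcp_pos: [0.5223, 0.3052, 0.0792]
orientation: [0.033, 0.999, 0.001, 0.001]
ft_force: [0.8, -0.0, 2.8]
finger_gap: 0.0431
```

```bash
python3 plan.py .581 .053 .09 1.37
```

```text
t 10.95 p [0.5223 0.3052 0.0792] th0 1.5056 tilt 0.0020 gap 0.0431 F [ 0.8 -0.   2.8] q6 -1.00
turn rz 0.1356 ; then t = -107.8 -235.5 -10.8 mm
```

send_rows(series="0 0 0.5 0 0 0 1; 0 0 0 0 0 0 1; 0 0 0 0 0 0 1; 0 0 0 0 0 0 1; 0 0 -15 0 0 0 1; 0 0 -40 0 0 0 1; 0 0 -40 0 0 0.136 1; -15 -32 0 0 0 0 1; -20 -44 0 0 0 0 1; -20 -44 0 0 0 0 1; -20 -44 0 0 0 0 1; -18 -40 0 0 0 0 1")

```text
t: 12.15
tcp_pos: [0.5724, 0.0847, 0.1743]
orientation: [0.1, 0.995, 0.0, 0.001]
ft_force: [0.9, 0.7, 0.2]
finger_gap: 0.0853
```

```bash
python3 plan.py .581 .053 .088 1.37; python3 - <<'E'
from h import *
d=snapshot("side"); cv2.imwrite("pics/s7.png",crop(d,130,60,380,260,3))
E
```

```text
t 12.15 p [0.5724 0.0847 0.1743] th0 1.3700 tilt 0.0015 gap 0.0853 F [0.9 0.7 0.2] q6 -1.24
turn rz -0.0000 ; then t = -14.7 -29.3 86.3 mm
```

View pics/s7.png

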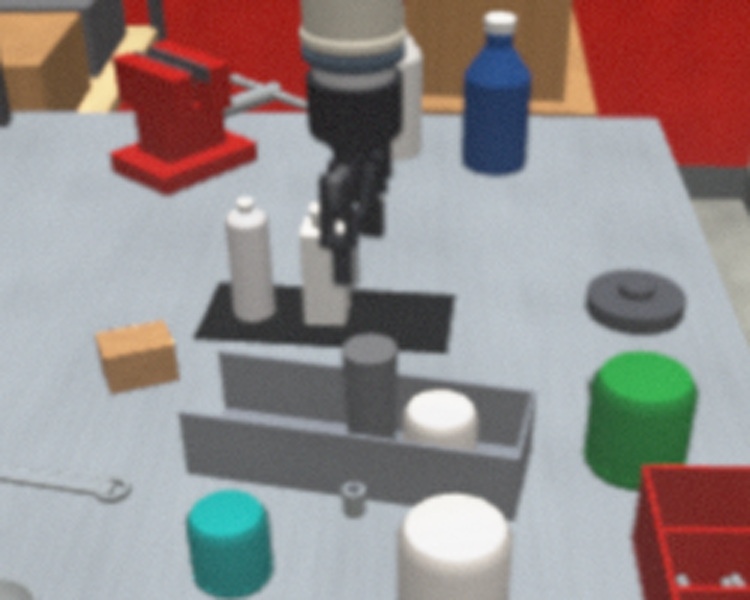

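Spray can (245,260) and bottle (325,275) both stand on the mat. On to the tub.

send_rows(series="-9 -18 0 0 0 0 1; -5.5 -10.5 8 0 0 0 1; 0 0 25 0 0 0 1; 0 0 0 0 0 0 1; 0 0 0 0 0 0 1")

```text
t: 12.7
tcp_pos: [0.58, 0.0562, 0.1397]
orientation: [0.1, 0.995, -0.0, -0.001]
ft_force: [0.3, 0.9, -0.5]
finger_gap: 0.0855
```

```bash
python3 plan.py .581 .053 .088 1.37
```

```text
t 12.70 p [0.58   0.0562 0.1397] th0 1.3705 tilt 0.0014 gap 0.0855 F [ 0.3  0.9 -0.5] q6 -1.29
turn rz 0.0005 ; then t = -1.6 -3.0 51.7 mm
```

send_rows(series="-1.5 -2.5 20 0 0 0 1; 0 0 20 0 0 0 1; 0 0 11.5 0 0 0 1; 0 0 0 0 0 0 1; 0 0 0 0 0 0 1; 0 0 0 0 0 0 -1; 0 0 0 0 0 0 -1; 0 0 0 0 0 0 -1; 0 0 0 0 0 0 -1; 0 0 0 0 0 0 -1; 0 0 0 0 0 0 -1")

```text
t: 13.8
tcp_pos: [0.582, 0.0531, 0.0894]
orientation: [0.1, 0.995, 0.0, 0.001]
ft_force: [-1.0, -0.8, 6.1]
finger_gap: 0.0466
```

```bash
python3 plan.py .6 .2985 .088 1.37; python3 - <<'E'
from h import *
d=snapshot("side"); cv2.imwrite("pics/s8.png",crop(d,130,60,380,260,3))
E
```

```text
t 13.80 p [0.582  0.0531 0.0894] th0 1.3699 tilt 0.0015 gap 0.0466 F [-1.  -0.8  6.1] q6 -1.30
turn rz -0.0001 ; then t = 31.3 244.1 1.4 mm
```

View pics/s8.png

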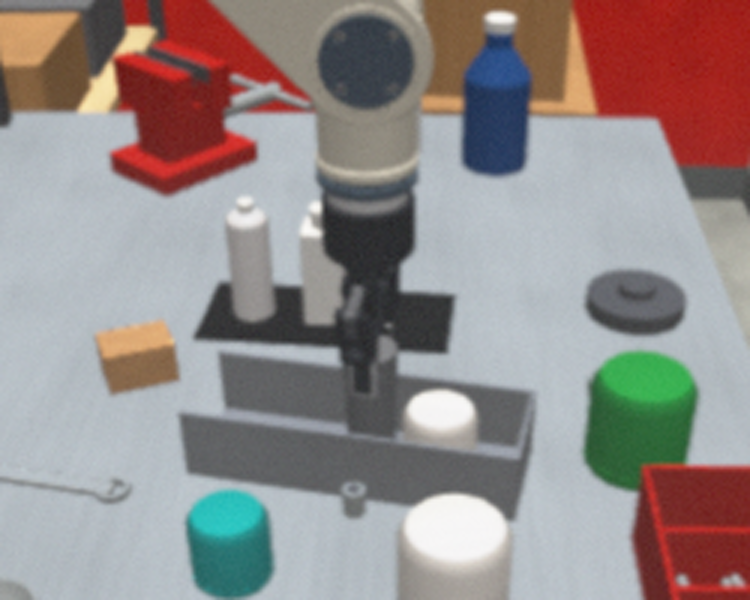

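send_rows(series="0 0 -10 0 0 0 -1; 0 0 -25 0 0 0 -1; 0 0 -30 0 0 0 -1; 0 0 -25 0 0 0 -1; 2.5 19 0 0 0 0 -1; 4 31 0 0 0 0 -1; 5 40 0 0 0 0 -1; 5 40 0 0 0 0 -1; 5 40 0 0 0 0 -1; 4.5 33 0 0 0 0 -1; 3.5 26 0 0 0 0 -1; 2 15 0 0 0 0 -1")

```text
t: 15.05
tcp_pos: [0.5988, 0.3005, 0.1786]
orientation: [0.099, 0.995, 0.0, -0.0]
ft_force: [0.3, -0.6, -2.7]
finger_gap: 0.0462
```

send_rows(series="0 0 15 0 0 0 -1; 0 0 25 0 0 0 -1; 0 0 25 0 0 0 -1; 0 0 14 0 0 0 -1; 0 0 7 0 0 0 -1; 0 0 3 0 0 0 -1; 0 0 0 0 0 0 -1; 0 0 1 0 0 0 -1; 0 0 0 0 0 0 -1")

```text
t: 15.95
tcp_pos: [0.6001, 0.2985, 0.0895]
orientation: [0.1, 0.995, 0.0, 0.001]
ft_force: [1.0, -2.2, 2.9]
finger_gap: 0.0466
```

```bash
python3 plan.py .6 .2985 .088 1.37; python3 - <<'E'
from h import *
d=snapshot("side"); cv2.imwrite("pics/s9.png",crop(d,130,60,380,260,3))
E
```

```text
t 15.95 p [0.6001 0.2985 0.0895] th0 1.3699 tilt 0.0020 gap 0.0466 F [ 1.  -2.2  2.9] q6 -0.93
turn rz -0.0001 ; then t = 0.1 -0.0 1.5 mm
```

View pics/s9.png

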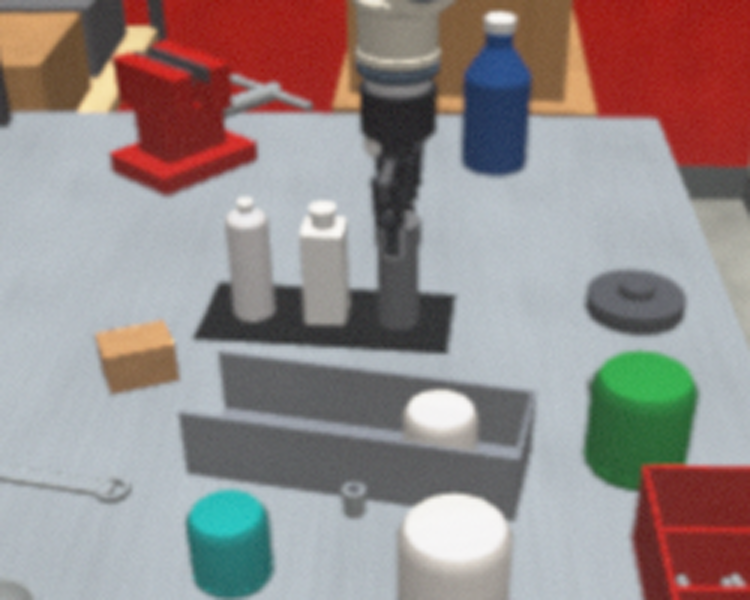

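send_rows(series="0 0 0 0 0 0 1; 0 0 0 0 0 0 1; 0 0 0 0 0 0 1; 0 0 0 0 0 0 1; 0 0 -15 0 0 0 1; 0 0 -40 0 0 0 1; 0 0 -40 0 0 0 1")

```text
t: 16.7
tcp_pos: [0.5987, 0.2983, 0.1845]
orientation: [0.1, 0.995, -0.0, -0.001]
ft_force: [-0.7, 0.4, 0.2]
finger_gap: 0.0853
```

```bash
python3 - <<'E'
from h import *
s=sense(); p=s["tcp_pos"]; Rm=R.from_quat(s["orientation"]).as_matrix(); th0=np.arctan2(Rm[1,1],Rm[0,1]); print(p,th0)
N=11; d=(np.array([.6413,.0376])-p[:2])*1e3/N; dth=(-.21-th0)/N; print("rz",-dth)
for k in range(N):
    t=th0+dth*k; c,sn=np.cos(t),np.sin(t); print("%.1f %.1f"%(-sn*d[0]+c*d[1],c*d[0]+sn*d[1]))
d=snapshot("side"); cv2.imwrite("pics/s10.png",crop(d,130,60,380,260,3))
E
```

```text
[0.59869534 0.29825593 0.18449203] 1.3700458515561253
rz 0.14364053195964777
-8.5 -22.4
-11.6 -21.0
-14.5 -19.1
-17.1 -16.8
-19.4 -14.2
-21.2 -11.3
-22.6 -8.1
-23.5 -4.8
-24.0 -1.4
-23.9 2.0
-23.4 5.4
```

View pics/s10.png

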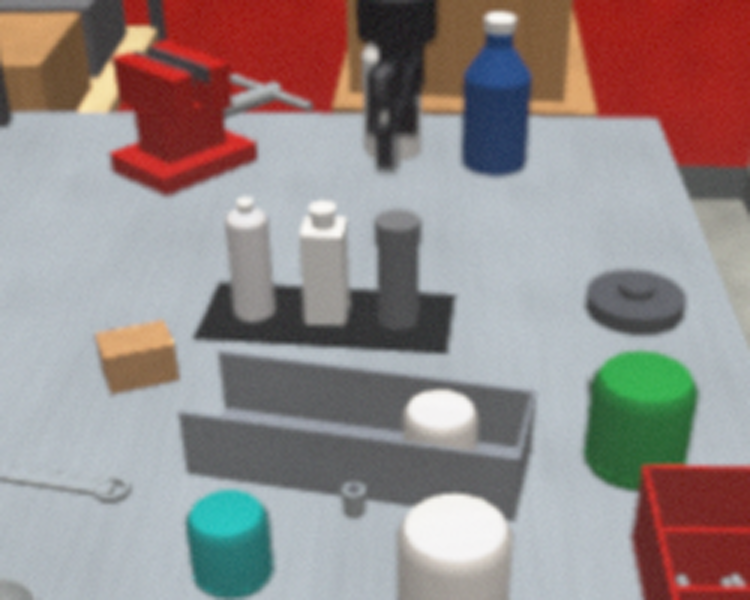

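All three stand on the mat (x≈250, 325, 398, row≈320); the filter is alone in the stall.

send_rows(series="-8.5 -22.4 0 0 0 0.1436 1; -11.6 -21 0 0 0 0.1436 1; -14.5 -19.1 0 0 0 0.1436 1; -17.1 -16.8 0 0 0 0.1436 1; -19.4 -14.2 0 0 0 0.1436 1; -21.2 -11.3 0 0 0 0.1436 1; -22.6 -8.1 0 0 0 0.1436 1; -23.5 -4.8 0 0 0 0.1436 1; -24 -1.4 0 0 0 0.1436 1; -23.9 2 0 0 0 0.1436 1; -23.4 5.4 0 0 0 0.1436 1; 0 0 0 0 0 0 1")

```text
t: 17.95
tcp_pos: [0.6425, 0.0354, 0.1843]
orientation: [0.779, 0.627, 0.0, 0.001]
ft_force: [1.0, 0.2, -0.9]
finger_gap: 0.0852
```

```bash
python3 plan.py .6413 .0376 .021 -.21; python3 - <<'E'
from model import *
d=snapshot("wrist"); im=np.ascontiguousarray(d["pixels"][:,:,::-1])
for q in (circ([.6413,.0376],.033,.062),circ([.6413,.0376],.033,.008)): draw(im,d,q,(0,220,0))
for q in stallpts(np.array([.5693,.0505]),-.21): draw(im,d,q,(0,0,255))
cv2.imwrite("pics/w11.png",im)
E
```

```text
t 17.95 p [0.6425 0.0354 0.1843] th0 -0.2150 tilt 0.0015 gap 0.0852 F [ 1.   0.2 -0.9] q6 0.25
turn rz -0.0050 ; then t = 1.9 -1.7 163.3 mm
```

View pics/w11.png

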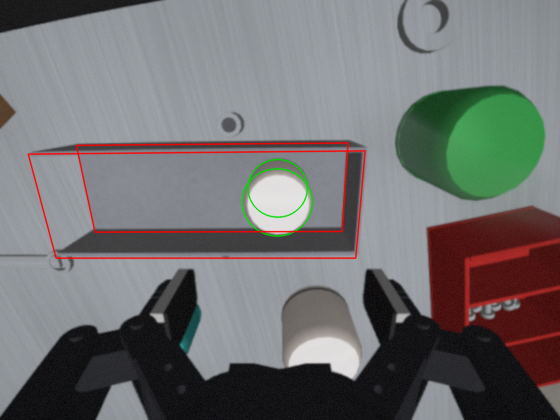

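send_rows(series="1.5 -1.5 20 0 0 0 1; 0 0 35 0 0 0 1; 0 0 35 0 0 0 1; 0 0 0 0 0 0 1; 0 0 0 0 0 0 1")

```text
t: 18.5
tcp_pos: [0.6406, 0.0405, 0.0937]
orientation: [0.777, 0.63, -0.0, -0.0]
ft_force: [0.9, -0.1, 0.5]
finger_gap: 0.0856
```

```bash
python3 plan.py .6413 .0376 .021 -.21; python3 - <<'E'
from model import *
d=snapshot("side"); cv2.imwrite("pics/s12.png",crop(d,180,100,380,260,4))
E
```

```text
t 18.50 p [0.6406 0.0405 0.0937] th0 -0.2077 tilt 0.0008 gap 0.0856 F [ 0.9 -0.1  0.5] q6 0.25
turn rz 0.0023 ; then t = -2.7 1.3 72.7 mm
```

View pics/s12.png

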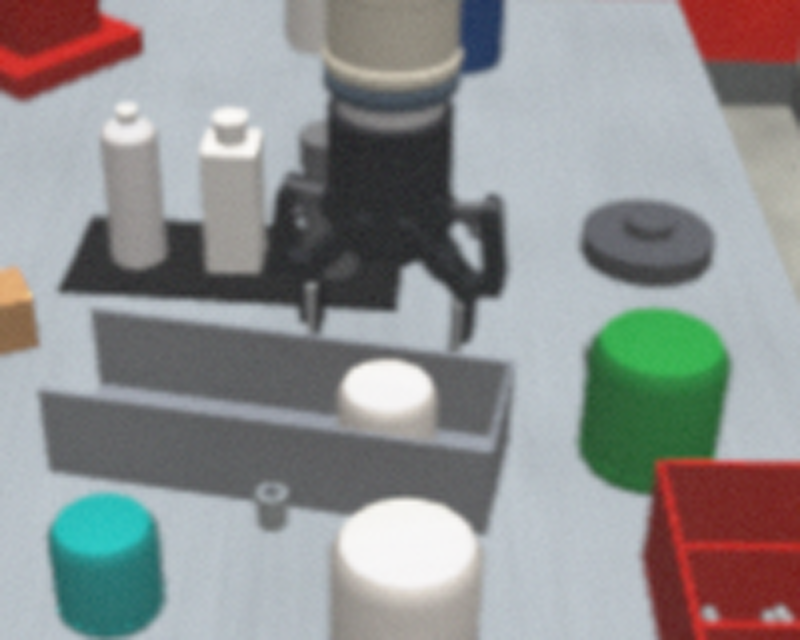

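send_rows(series="-1.5 0.5 15 0 0 0 1; 0 0 15 0 0 0 1; 0 0 15 0 0 0 1; 0 0 15 0 0 0 1; 0 0 10 0 0 0 1; 0 0 3 0 0 0 1; 0 0 0 0 0 0 1")

```text
t: 19.25
tcp_pos: [0.6405, 0.0381, 0.0195]
orientation: [0.777, 0.629, -0.001, -0.0]
ft_force: [0.2, -0.2, 0.3]
finger_gap: 0.0853
```

```bash
python3 plan.py .6413 .0376 .021 -.21; python3 - <<'E'
from model import *
d=snapshot("side"); cv2.imwrite("pics/s13.png",crop(d,180,100,380,260,4))
d=snapshot("wrist"); cv2.imwrite("pics/w13.png",d["pixels"][:,:,::-1])
E
```

```text
t 19.25 p [0.6405 0.0381 0.0195] th0 -0.2096 tilt 0.0013 gap 0.0853 F [ 0.2 -0.2  0.3] q6 0.25
turn rz 0.0004 ; then t = -0.3 0.9 -1.5 mm
```

View pics/w13.png

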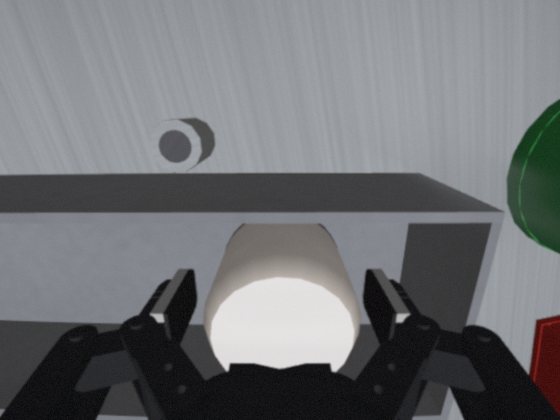

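View pics/s13.png

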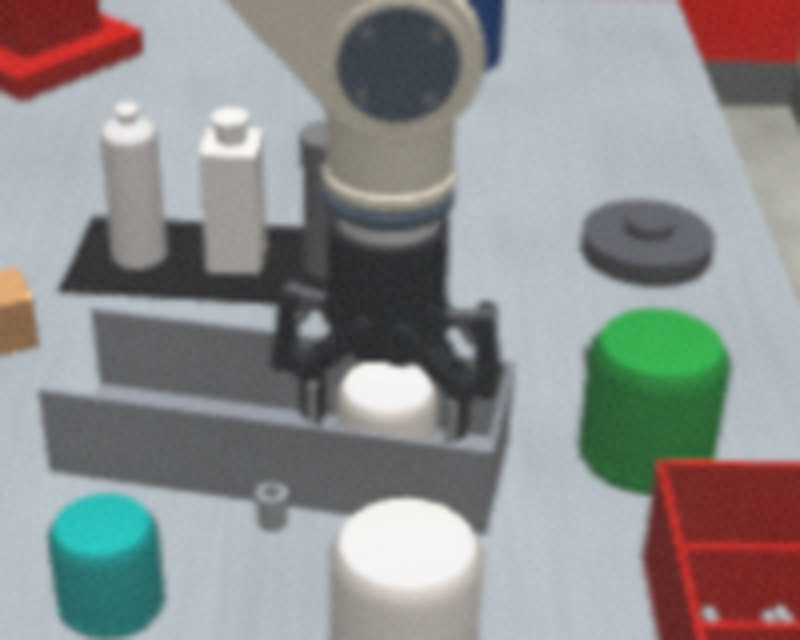

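send_rows(series="0 0 0 0 0 0 -1; 0 0 0 0 0 0 -1; 0 0 0 0 0 0 -1; 0 0 0 0 0 0 -1; 0 0 0 0 0 0 -1; 0 0 -6 0 0 0 -1; 0 0 -10 0 0 0 -1; 0 0 -20 0 0 0 -1; 0 0 -30 0 0 0 -1; 0 0 -30 0 0 0 -1; 0 0 -30 0 0 0 -1; 0 0 -24 0 0 0 -1", grip_force=80)

```text
t: 20.55
tcp_pos: [0.641, 0.0381, 0.1726]
orientation: [0.777, 0.629, 0.0, 0.0]
ft_force: [-0.3, -0.3, -3.1]
finger_gap: 0.0644
```

```bash
python3 plan.py .5132 -.316 .02 -.21; python3 - <<'E'
from model import *
d=snapshot("side"); cv2.imwrite("pics/s14.png",crop(d,180,60,380,220,4))
E
```

```text
t 20.55 p [0.641  0.0381 0.1726] th0 -0.2095 tilt 0.0012 gap 0.0644 F [-0.3 -0.3 -3.1] q6 0.25
turn rz 0.0005 ; then t = -373.0 -51.1 152.6 mm
```

View pics/s14.png

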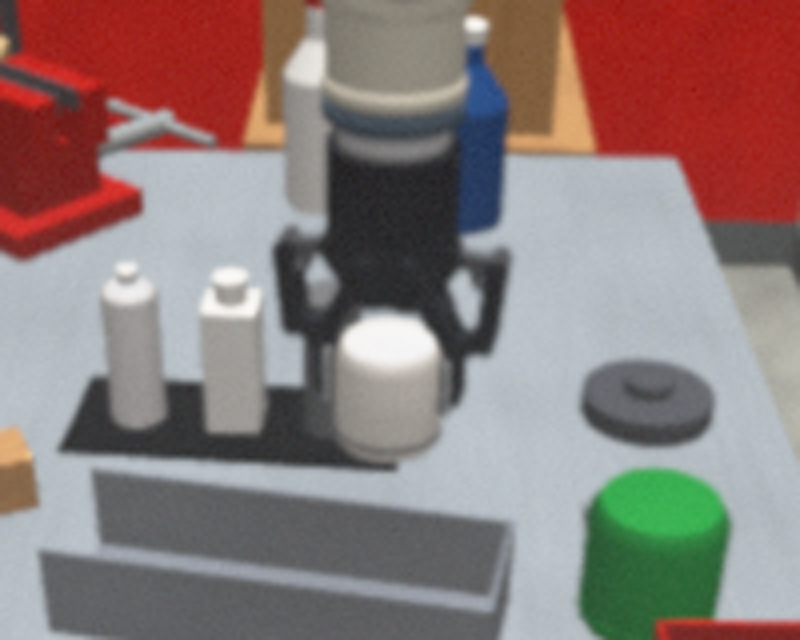

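send_rows(series="-15 -2.1 0 0 0 0 -1; -28 -3.9 0 0 0 0 -1; -38 -5.2 0 0 0 0 -1; -42 -5.8 0 0 0 0 -1; -42 -5.8 0 0 0 0 -1; -42 -5.8 0 0 0 0 -1; -42 -5.8 0 0 0 0 -1; -40 -5.5 0 0 0 0 -1; -34 -4.6 0 0 0 0 -1; -25 -3.4 0 0 0 0 -1; -16 -2.1 0 0 0 0 -1; -9 -1.1 0 0 0 0 -1")

```text
t: 21.8
tcp_pos: [0.5118, -0.3171, 0.1693]
orientation: [0.778, 0.629, -0.0, -0.001]
ft_force: [1.0, -0.3, -2.2]
finger_gap: 0.0638
```

```bash
python3 plan.py .5132 -.316 .02 -.21; python3 - <<'E'
from model import *
d=snapshot("wrist"); im=np.ascontiguousarray(d["pixels"][:,:,::-1])
for z in (0,.014): draw(im,d,rect([.5132,-.316],.24,.1,.1,z),(0,0,255))
cv2.imwrite("pics/w15.png",im)
d=snapshot("side"); im=np.ascontiguousarray(d["pixels"][:,:,::-1])
for z in (0,.014): draw(im,d,rect([.5132,-.316],.24,.1,.1,z),(0,0,255))
cv2.imwrite("pics/s15.png",im)
E
```

```text
t 21.80 p [ 0.5118 -0.3171  0.1693] th0 -0.2112 tilt 0.0020 gap 0.0638 F [ 1.  -0.3 -2.2] q6 -0.36
turn rz -0.0012 ; then t = 1.3 1.1 149.3 mm
```

View pics/w15.png

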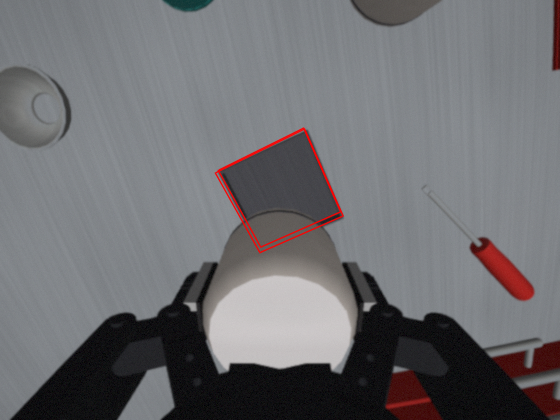

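View pics/s15.png

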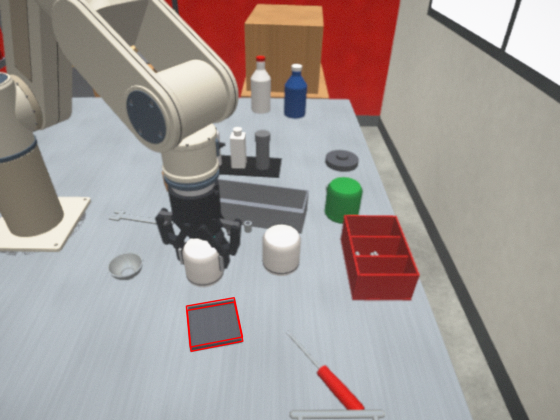

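send_rows(series="1 1 20 0 0 0 -1; 0 0 35 0 0 0 -1; 0 0 35 0 0 0 -1; 0 0 28 0 0 0 -1; 0 0 16 0 0 0 -1; 0 0 9 0 0 0 -1; 0 0 4 0 0 0 -1; 0 0 0 0 0 0 -1; 0 0 1 0 0 0 -1; 0 0 0 0 0 0 -1")

```text
t: 22.9
tcp_pos: [0.5151, -0.3157, 0.0234]
orientation: [0.777, 0.629, 0.0, 0.001]
ft_force: [1.1, -1.3, -2.2]
finger_gap: 0.064
```

```bash
python3 plan.py .5132 -.316 .0185 -.21
```

```text
t 22.90 p [ 0.5151 -0.3157  0.0234] th0 -0.2097 tilt 0.0018 gap 0.0640 F [ 1.1 -1.3 -2.2] q6 -0.36
turn rz 0.0003 ; then t = -0.7 -1.8 4.9 mm
```

send_rows(series="0 -1.5 2 0 0 0 -1; 0 0 1 0 0 0 -1; 0 0 1 0 0 0 -1; 0 0 0 0 0 0 -1")

```text
t: 23.3
tcp_pos: [0.5131, -0.3153, 0.0204]
orientation: [0.777, 0.629, 0.0, 0.0]
ft_force: [-5.3, 2.7, 16.9]
finger_gap: 0.0639
```

send_rows(series="0 0 -0.5 0 0 0 -1; 0 0 0 0 0 0 1; 0 0 0 0 0 0 1; 0 0 0 0 0 0 1; 0 0 -5 0 0 0 1; 0 0 -20 0 0 0 1; 0 0 -40 0 0 0 1; 0 0 -45 0 0 0 1; 0 0 -45 0 0 0 1", grip_force=60)

```text
t: 24.2
tcp_pos: [0.5126, -0.3147, 0.1753]
orientation: [0.777, 0.629, -0.0, -0.0]
ft_force: [0.9, -0.9, 0.3]
finger_gap: 0.0853
```

```bash
python3 - <<'E'
from model import *
s=sense(); p=s["tcp_pos"]; Rm=R.from_quat(s["orientation"]).as_matrix(); th0=np.arctan2(Rm[1,1],Rm[0,1]); print(p,th0)
for (tx,ty,tt) in [(.6001,.2985,1.37)]:
  N=16; d=(np.array([tx,ty])-p[:2])*1e3/N; dth=(tt-th0)/N; print("rz",-dth)
  for k in range(N):
    t=th0+dth*k; c,sn=np.cos(t),np.sin(t); print("%.1f %.1f"%(-sn*d[0]+c*d[1],c*d[0]+sn*d[1]))
d=snapshot("side"); im=np.ascontiguousarray(crop(d,140,220,290,370,4))
for z in (.003,.014): draw(im,d,rect([.5132,-.316],.24,.1,.1,z),(0,0,255),4,(140,220))
for z in (.061,.007): draw(im,d,circ([.5132,-.316],.033,z),(0,220,0),4,(140,220))
cv2.imwrite("pics/s16.png",im)
E
```

```text
[ 0.51264862 -0.31474675  0.17529928] -0.2095857771513303
rz -0.09872411107195815
38.6 -2.6
38.7 1.2
38.4 5.0
37.7 8.8
36.7 12.4
35.3 16.0
33.5 19.4
31.4 22.6
29.1 25.6
26.4 28.3
23.5 30.8
20.3 32.9
17.0 34.8
13.5 36.3
9.8 37.4
6.1 38.2
```

View pics/s16.png

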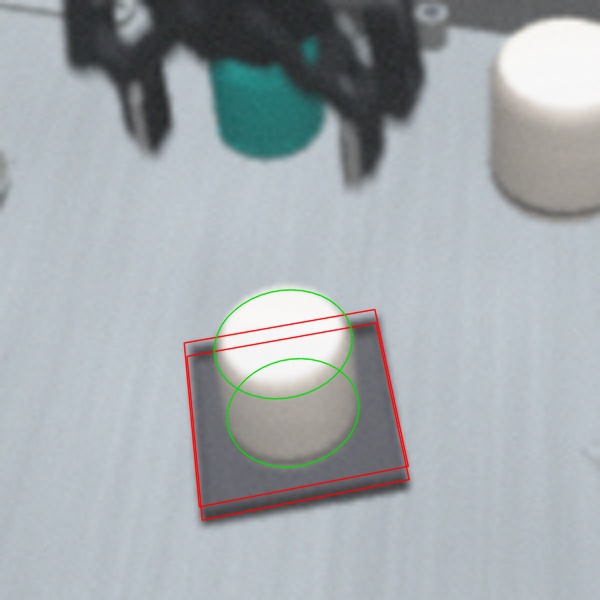

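send_rows(series="38.6 -2.6 0 0 0 -0.0987 1; 38.7 1.2 0 0 0 -0.0987 1; 38.4 5 0 0 0 -0.0987 1; 37.7 8.8 0 0 0 -0.0987 1; 36.7 12.4 0 0 0 -0.0987 1; 35.3 16 0 0 0 -0.0987 1; 33.5 19.4 0 0 0 -0.0987 1; 31.4 22.6 0 0 0 -0.0987 1; 29.1 25.6 0 0 0 -0.0987 1; 26.4 28.3 0 0 0 -0.0987 1; 23.5 30.8 0 0 0 -0.0987 1; 20.3 32.9 0 0 0 -0.0987 1")

```text
t: 25.45
tcp_pos: [0.5787, 0.1466, 0.1739]
orientation: [0.292, 0.957, 0.0, 0.0]
ft_force: [-1.2, -0.2, 0.4]
finger_gap: 0.0852
```

send_rows(series="17 34.8 0 0 0 -0.0987 1; 13.5 36.3 0 0 0 -0.0987 1; 9.8 37.4 0 0 0 -0.0987 1; 6.1 38.2 0 0 0 -0.0987 1; 0 0 0 0 0 0 1; 0 0 0 0 0 0 1")

```text
t: 26.05
tcp_pos: [0.6001, 0.2989, 0.1734]
orientation: [0.1, 0.995, -0.0, -0.0]
ft_force: [-0.4, -0.7, -0.4]
finger_gap: 0.0851
```

```bash
python3 plan.py .6001 .2985 .0885 1.37; python3 - <<'E'
from model import *
d=snapshot("wrist"); im=np.ascontiguousarray(d["pixels"][:,:,::-1])
c=[.5995,.2985]
for q in [circ(c,.024,.122),circ(c,.024,.096)]: draw(im,d,q,(0,220,0))
cv2.imwrite("pics/w17.png",im)
E
```

```text
t 26.05 p [0.6001 0.2989 0.1734] th0 1.3706 tilt 0.0007 gap 0.0851 F [-0.4 -0.7 -0.4] q6 -0.93
turn rz 0.0006 ; then t = -0.0 -0.4 84.9 mm
```

View pics/w17.png

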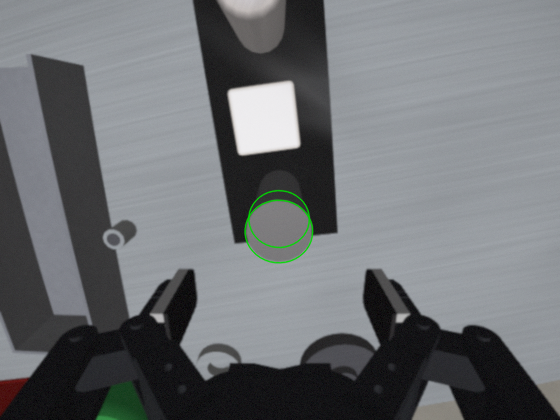

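send_rows(series="0 0 25 0 0 0 1; 0 0 30 0 0 0 1; 0 0 18 0 0 0 1; 0 0 11 0 0 0 1; 0 0 0 0 0 0 1; 0 0 0 0 0 0 -1; 0 0 0 0 0 0 -1; 0 0 0 0 0 0 -1; 0 0 0 0 0 0 -1; 0 0 0 0 0 0 -1")

```text
t: 27.1
tcp_pos: [0.6015, 0.2985, 0.0915]
orientation: [0.1, 0.995, 0.001, 0.001]
ft_force: [0.4, -1.3, 6.0]
finger_gap: 0.0465
```

```bash
python3 plan.py .582 .0531 .0894 1.37
```

```text
t 27.10 p [0.6015 0.2985 0.0915] th0 1.3697 tilt 0.0025 gap 0.0465 F [ 0.4 -1.3  6. ] q6 -0.93
turn rz -0.0003 ; then t = -29.8 -244.4 2.1 mm
```

send_rows(series="0 0 -10 0 0 0 -1; 0 0 -25 0 0 0 -1; 0 0 -30 0 0 0 -1; 0 0 -25 0 0 0 -1; -2.5 -19 0 0 0 0 -1; -4 -31 0 0 0 0 -1; -5 -40 0 0 0 0 -1; -5 -40 0 0 0 0 -1; -5 -40 0 0 0 0 -1; -4.5 -33 0 0 0 0 -1; -3 -26 0 0 0 0 -1; -2 -15 0 0 0 0 -1")

```text
t: 28.3
tcp_pos: [0.5806, 0.0502, 0.1789]
orientation: [0.101, 0.995, -0.0, -0.001]
ft_force: [0.3, 0.1, -3.5]
finger_gap: 0.0465
```

send_rows(series="0 0 0 0 0 0 -1; 0 0 0 0 0 0 -1")

```text
t: 28.5
tcp_pos: [0.5819, 0.053, 0.1795]
orientation: [0.101, 0.995, 0.0, -0.0]
ft_force: [0.4, -0.3, -3.5]
finger_gap: 0.0462
```

```bash
python3 plan.py .583 .0531 .0915 1.37; python3 - <<'E'
from h import *
d=snapshot("side"); cv2.imwrite("pics/s18.png",crop(d,130,60,380,260,3))
E
```

```text
t 28.50 p [0.5819 0.053  0.1795] th0 1.3688 tilt 0.0007 gap 0.0462 F [ 0.4 -0.3 -3.5] q6 -1.30
turn rz -0.0012 ; then t = -1.1 0.4 88.0 mm
```

View pics/s18.png

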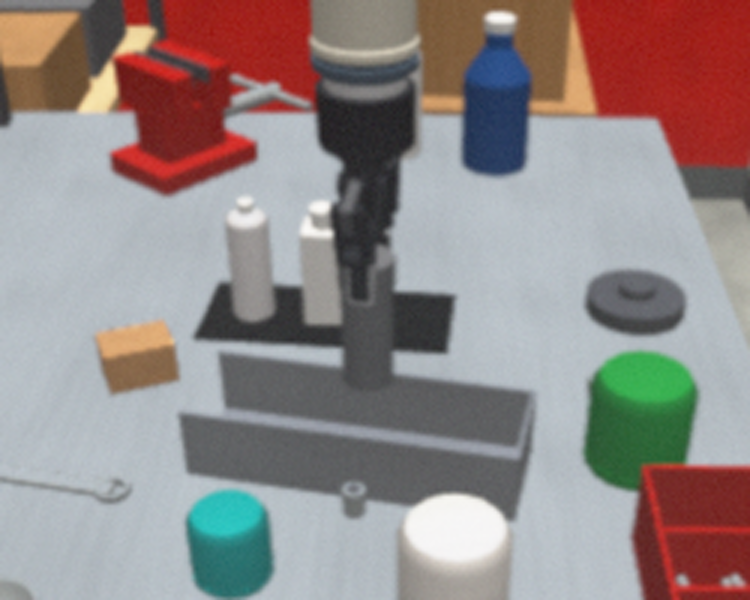

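send_rows(series="-1 0 15 0 0 0 -1; 0 0 25 0 0 0 -1; 0 0 22 0 0 0 -1; 0 0 12 0 0 0 -1; 0 0 7 0 0 0 -1; 0 0 4 0 0 0 -1; 0 0 0 0 0 0 -1; 0 0 1 0 0 0 -1; 0 0 1 0 0 0 -1; 0 0 0 0 0 0 -1")

```text
t: 29.55
tcp_pos: [0.5834, 0.0527, 0.0933]
orientation: [0.1, 0.995, 0.0, 0.0]
ft_force: [-0.9, 0.4, -3.9]
finger_gap: 0.046
```

```bash
python3 plan.py .583 .0531 .0915 1.37
```

```text
t 29.55 p [0.5834 0.0527 0.0933] th0 1.3695 tilt 0.0009 gap 0.0460 F [-0.9  0.4 -3.9] q6 -1.30
turn rz -0.0005 ; then t = 0.5 0.3 1.8 mm
```

send_rows(series="0 0 1 0 0 0 -1; 0 0 1 0 0 0 -1; 0 0 0 0 0 0 -1")

```text
t: 29.85
tcp_pos: [0.5836, 0.0526, 0.0915]
orientation: [0.1, 0.995, 0.0, 0.0]
ft_force: [-0.9, -0.4, 4.2]
finger_gap: 0.0462
```

send_rows(series="0 0 0 0 0 0 1; 0 0 0 0 0 0 1; 0 0 0 0 0 0 1; 0 0 0 0 0 0 1; 0 0 -15 0 0 0 1; 0 0 -35 0 0 0 1; 0 0 -35 0 0 -0.136 1; 12 39 0 0 0 0 1; 14 45 0 0 0 0 1; 14 45 0 0 0 0 1; 14 45 0 0 0 0 1; 12 38 0 0 0 0 1")

```text
t: 31.05
tcp_pos: [0.5306, 0.2708, 0.1772]
orientation: [0.032, 0.999, 0.0, 0.001]
ft_force: [0.6, 0.5, -0.2]
finger_gap: 0.0854
```

send_rows(series="7.5 24 0 0 0 0 1; 4 12 0 0 0 0 1; 0 0 0 0 0 0 1; 0 0 0 0 0 0 1")

```text
t: 31.45
tcp_pos: [0.5222, 0.3044, 0.1761]
orientation: [0.033, 0.999, -0.0, 0.0]
ft_force: [-0.2, -0.5, -0.4]
finger_gap: 0.0852
```

```bash
python3 plan.py .5223 .3052 .0785 1.506; python3 - <<'E'
from model import *
d=snapshot("wrist"); im=np.ascontiguousarray(d["pixels"][:,:,::-1])
for q in [rect([.521,.3052],-.065,.044,.044,.112)]: draw(im,d,q,(0,220,0))
for q in [circ([.582,.053],.024,.122)]: draw(im,d,q,(0,220,0))
cv2.imwrite("pics/w19.png",im)
E
```

```text
t 31.45 p [0.5222 0.3044 0.1761] th0 1.5056 tilt 0.0004 gap 0.0852 F [-0.2 -0.5 -0.4] q6 -1.00
turn rz -0.0004 ; then t = -0.1 0.8 97.6 mm
```

View pics/w19.png

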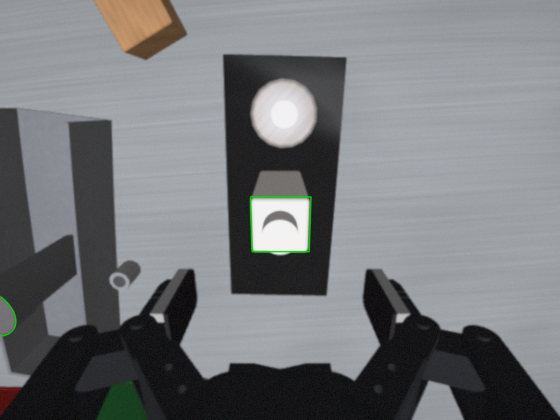

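send_rows(series="0 0.5 25 0 0 0 1; 0 0 35 0 0 0 1; 0 0 22 0 0 0 1; 0 0 14 0 0 0 1; 0 0 0 0 0 0 1; 0 0 0 0 0 0 -1; 0 0 0 0 0 0 -1; 0 0 0 0 0 0 -1; 0 0 0 0 0 0 -1; 0 0 0 0 0 0 -1")

```text
t: 32.5
tcp_pos: [0.5228, 0.3059, 0.0814]
orientation: [0.032, 0.999, 0.0, 0.001]
ft_force: [-0.8, -2.2, 5.7]
finger_gap: 0.0433
```

```bash
python3 plan.py .5276 .0592 .0792 1.506
```

```text
t 32.50 p [0.5228 0.3059 0.0814] th0 1.5059 tilt 0.0021 gap 0.0433 F [-0.8 -2.2  5.7] q6 -1.00
turn rz -0.0001 ; then t = -20.7 -245.9 2.2 mm
```

send_rows(series="0 0 -10 0 0 0 -1; 0 0 -25 0 0 0 -1; 0 0 -30 0 0 0 -1; 0 0 -25 0 0 0 -1; -2 -20 0 0 0 0 -1; -3 -31 0 0 0 0 -1; -3.5 -40 0 0 0 0 -1; -3.5 -40 0 0 0 0 -1; -3.5 -40 0 0 0 0 -1; -2.5 -33 0 0 0 0 -1; -2 -26 0 0 0 0 -1; -1 -15.5 0 0 0 0 -1")

```text
t: 33.7
tcp_pos: [0.5258, 0.0569, 0.1692]
orientation: [0.034, 0.999, -0.0, -0.001]
ft_force: [-0.1, -0.1, -2.3]
finger_gap: 0.0431
```

send_rows(series="0 0 0 0 0 0 -1; 0 0 0 0 0 0 -1")

```text
t: 33.9
tcp_pos: [0.5267, 0.0594, 0.1696]
orientation: [0.033, 0.999, 0.0, -0.0]
ft_force: [-0.2, 0.1, -1.3]
finger_gap: 0.0429
```

```bash
python3 plan.py .5281 .0592 .0814 1.506; python3 - <<'E'
from h import *
d=snapshot("side"); cv2.imwrite("pics/s20.png",crop(d,130,60,380,260,3))
E
```

```text
t 33.90 p [0.5267 0.0594 0.1696] th0 1.5047 tilt 0.0005 gap 0.0429 F [-0.2  0.1 -1.3] q6 -1.42
turn rz -0.0013 ; then t = -1.4 -0.1 88.2 mm
```

View pics/s20.png

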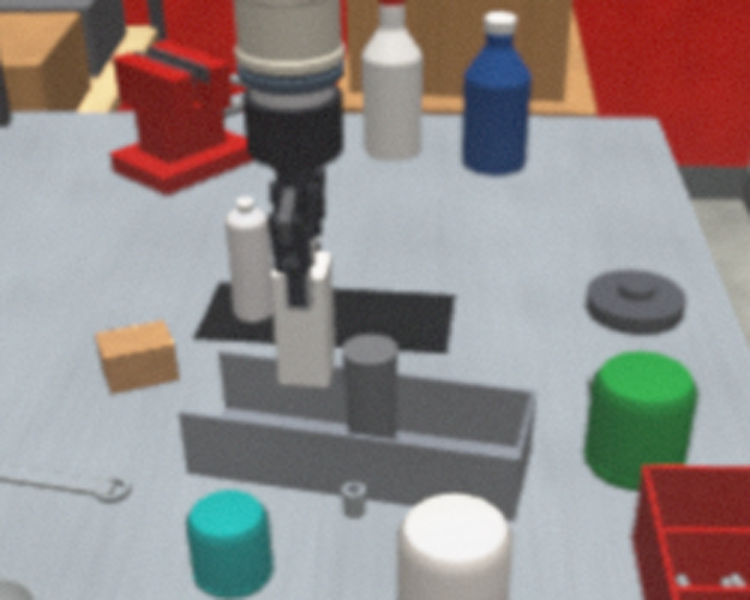

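send_rows(series="-0.5 0 15 0 0 0 -1; 0 0 25 0 0 0 -1; 0 0 22 0 0 0 -1; 0 0 12 0 0 0 -1; 0 0 7 0 0 0 -1; 0 0 5 0 0 0 -1; 0 0 0 0 0 0 -1; 0 0 1 0 0 0 -1; 0 0 1 0 0 0 -1; 0 0 0 0 0 0 -1")

```text
t: 34.95
tcp_pos: [0.5277, 0.0593, 0.0822]
orientation: [0.033, 0.999, 0.0, 0.0]
ft_force: [0.4, 0.8, -2.3]
finger_gap: 0.0434
```

```bash
python3 plan.py .5281 .0592 .0814 1.506
```

```text
t 34.95 p [0.5277 0.0593 0.0822] th0 1.5055 tilt 0.0008 gap 0.0434 F [ 0.4  0.8 -2.3] q6 -1.42
turn rz -0.0005 ; then t = -0.4 -0.1 0.8 mm
```

send_rows(series="0 0 1 0 0 0 -1; 0 0 0.5 0 0 0 -1; 0 0 0 0 0 0 -1")

```text
t: 35.25
tcp_pos: [0.5279, 0.0593, 0.0813]
orientation: [0.033, 0.999, 0.0, 0.001]
ft_force: [-2.1, -1.3, 7.9]
finger_gap: 0.0431
```

send_rows(series="0 0 0 0 0 0 1; 0 0 0 0 0 0 1; 0 0 0 0 0 0 1; 0 0 0 0 0 0 1; 0 0 -15 0 0 0 1; 0 0 -40 0 0 0 1; 0 0 -40 0 0 0.136 1; 20 34 0 0 0 0 1; 23 40 0 0 0 0 1; 25 43 0 0 0 0 1; 25 43 0 0 0 0 1; 20 35 0 0 0 0 1")

```text
t: 36.45
tcp_pos: [0.4546, 0.2751, 0.1754]
orientation: [0.1, 0.995, 0.0, 0.0]
ft_force: [-0.2, 0.8, -0.6]
finger_gap: 0.0852
```

send_rows(series="13 22 0 0 0 0 1; 8.5 14.5 0 0 0 0 1; 0 0 0 0 0 0 1; 0 0 0 0 0 0 1")

```text
t: 36.85
tcp_pos: [0.4417, 0.313, 0.1751]
orientation: [0.1, 0.995, -0.0, -0.0]
ft_force: [1.0, -0.3, -0.2]
finger_gap: 0.0855
```

```bash
python3 plan.py .4419 .3131 .0785 1.37; python3 - <<'E'
from model import *
d=snapshot("wrist"); im=np.ascontiguousarray(d["pixels"][:,:,::-1])
c=[.4412,.3122]
for q in [circ(c,.0225,.112),circ(c,.008,.134)]: draw(im,d,q,(0,220,0))
cv2.imwrite("pics/w21.png",im)
d=snapshot("side"); cv2.imwrite("pics/s21.png",crop(d,130,60,380,260,3))
E
```

```text
t 36.85 p [0.4417 0.313  0.1751] th0 1.3707 tilt 0.0005 gap 0.0855 F [ 1.  -0.3 -0.2] q6 -0.78
turn rz 0.0007 ; then t = -0.2 0.2 96.6 mm
```

View pics/w21.png

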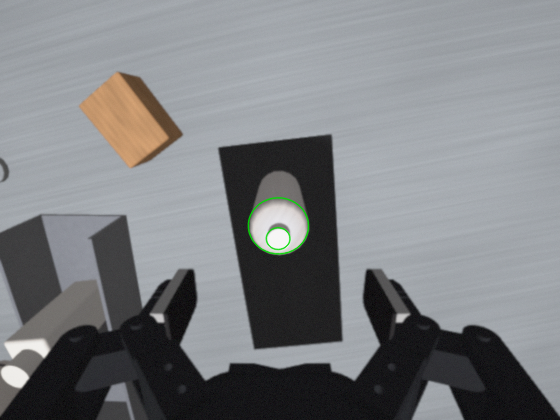

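View pics/s21.png

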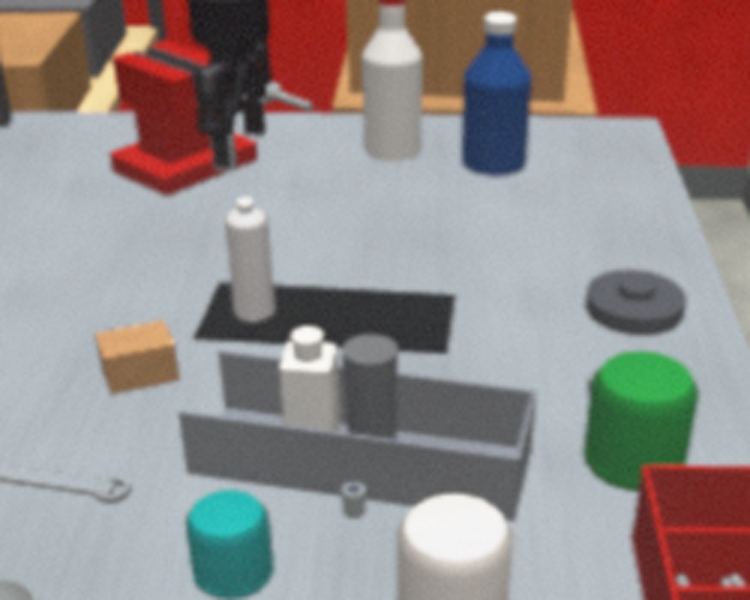

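Bottle (308,380) and tub (370,385) look identical to the start. Now the spray can.

send_rows(series="0 0 25 0 0 0 1; 0 0 35 0 0 0 1; 0 0 22 0 0 0 1; 0 0 13.5 0 0 0 1; 0 0 0 0 0 0 1; 0 0 0 0 0 0 -1; 0 0 0 0 0 0 -1; 0 0 0 0 0 0 -1; 0 0 0 0 0 0 -1; 0 0 0 0 0 0 -1")

```text
t: 37.95
tcp_pos: [0.4427, 0.3134, 0.0814]
orientation: [0.1, 0.995, 0.001, 0.001]
ft_force: [-0.9, -1.5, 6.3]
finger_gap: 0.0437
```

```bash
python3 plan.py .4698 .0684 .0785 1.37
```

```text
t 37.95 p [0.4427 0.3134 0.0814] th0 1.3698 tilt 0.0022 gap 0.0437 F [-0.9 -1.5  6.3] q6 -0.78
turn rz -0.0002 ; then t = -75.4 -234.7 2.9 mm
```

send_rows(series="0 0 -10 0 0 0 -1; 0 0 -25 0 0 0 -1; 0 0 -30 0 0 0 -1; 0 0 -25 0 0 0 -1; -6 -19 0 0 0 0 -1; -10 -31 0 0 0 0 -1; -12 -37 0 0 0 0 -1; -12 -37 0 0 0 0 -1; -12 -37 0 0 0 0 -1; -10 -32 0 0 0 0 -1; -8 -25 0 0 0 0 -1; -6 -17 0 0 0 0 -1")

```text
t: 39.15
tcp_pos: [0.4695, 0.066, 0.1707]
orientation: [0.101, 0.995, 0.0, 0.0]
ft_force: [0.5, -0.7, -2.5]
finger_gap: 0.0437
```

send_rows(series="0 0 0 0 0 0 -1; 0 0 0 0 0 0 -1")

```text
t: 39.35
tcp_pos: [0.4696, 0.0677, 0.1705]
orientation: [0.101, 0.995, 0.0, 0.0]
ft_force: [0.0, -0.5, -1.6]
finger_gap: 0.0435
```

```bash
python3 plan.py .4706 .068 .0814 1.37
```

```text
t 39.35 p [0.4696 0.0677 0.1705] th0 1.3684 tilt 0.0009 gap 0.0435 F [ 0.  -0.5 -1.6] q6 -1.25
turn rz -0.0016 ; then t = -0.9 0.5 89.1 mm
```

send_rows(series="-0.5 0 15 0 0 0 -1; 0 0 25 0 0 0 -1; 0 0 22 0 0 0 -1; 0 0 13 0 0 0 -1; 0 0 7 0 0 0 -1; 0 0 5 0 0 0 -1; 0 0 0 0 0 0 -1; 0 0 1 0 0 0 -1; 0 0 1 0 0 0 -1; 0 0 0 0 0 0 -1")

```text
t: 40.35
tcp_pos: [0.4705, 0.0675, 0.0814]
orientation: [0.101, 0.995, 0.0, 0.001]
ft_force: [0.3, -0.9, 1.2]
finger_gap: 0.0437
```

```bash
python3 plan.py .4706 .068 .0814 1.37
```

```text
t 40.35 p [0.4705 0.0675 0.0814] th0 1.3694 tilt 0.0014 gap 0.0437 F [ 0.3 -0.9  1.2] q6 -1.25
turn rz -0.0006 ; then t = 0.0 0.5 0.0 mm
```

Contact just made; nudge, release and retreat towards the left.

send_rows(series="0 0 0.5 0 0 0 -1; 0 0 0 0 0 0 -1; 0 0 0 0 0 0 1; 0 0 0 0 0 0 1; 0 0 0 0 0 0 1; 0 0 0 0 0 0 1; 0 0 -15 0 0 0 1; 0 0 -40 0 0 0 1; 0 0 -45 0 0 0 1; 10 40 -10 0 0 0 1; 20 45 0 0 0 0 1; 20 45 0 0 0 0 1")

```text
t: 41.55
tcp_pos: [0.4471, 0.2062, 0.1912]
orientation: [0.101, 0.995, 0.001, 0.001]
ft_force: [0.6, 0.4, -0.9]
finger_gap: 0.0853
```

send_rows(series="20 45 0 0 0 0 1; 20 45 0 0 0 0 1; 20 45 0 0 0 0 1; 20 45 0 0 0 0 1; 20 45 0 0 0 0 1; 15 30 0 0 0 0 1; 0 0 0 0 0 0 1; 0 0 0 0 0 0 1")

```text
t: 42.35
tcp_pos: [0.3845, 0.4778, 0.1897]
orientation: [0.1, 0.995, -0.001, -0.0]
ft_force: [-0.2, -0.8, -0.2]
finger_gap: 0.0853
```

```bash
python3 - <<'E'
from model import *
print({k:np.round(v,3) for k,v in sense().items() if k in("t","tcp_pos","ft_force","qd")})
P={"filter":[.5132,-.316],"tub":[.581,.053],"square_bottle":[.5262,.0593,-.065],"spray_can":[.4690,.0675]}
for n,b,s in [("top",(200,175,440,335),3),("side",(180,140,330,340),3)]:
    d=snapshot(n); im=np.ascontiguousarray(crop(d,*b,s))
    for q in objs(P): draw(im,d,q,(0,200,0),s,b[:2])
    cv2.imwrite(f"pics/f_{n}.png",im)
    a=cv2.imread(f"pics/{n}0.png").astype(int)[:,:,::-1]; df=np.abs(a-d["pixels"]).sum(2).astype(np.float32)
    df=cv2.GaussianBlur(df,(5,5),0); cv2.imwrite(f"pics/d_{n}.png",np.clip(df*2,0,255))
E
```

```text
{'t': np.float64(42.35), 'qd': array([-0.032, -0.013,  0.025, -0.002, -0.002, -0.003]), 'tcp_pos': array([0.385, 0.478, 0.19 ]), 'ft_force': array([-0.214, -0.79 , -0.2  ])}[ WARN:0@1.287] global loadsave.cpp:1063 imwrite_ Unsupported depth image for selected encoder is fallbacked to CV_8U.
```

View pics/f_top.png

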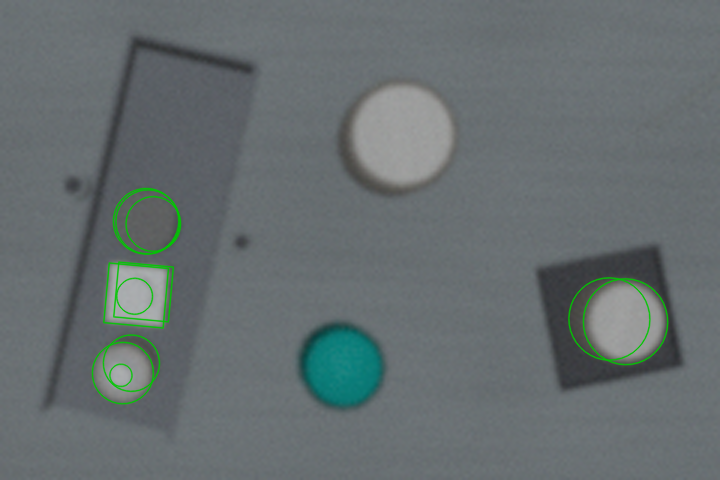

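View pics/f_side.png

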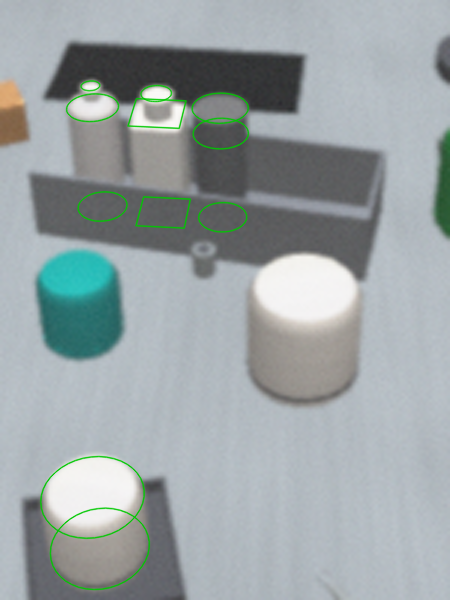

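View pics/d_top.png

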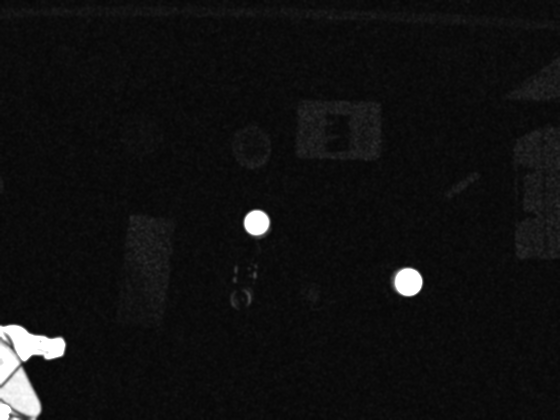

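The difference image against the start shows only the filter's old and new places (257,222 and 408,282). The containers at (240–250, 248–300) differ by at most thin sub-pixel edges, roughly 1 mm. The filter is centred in the tray and everything stands upright. The arm is clear and settled, so I'm handing in.

```bash
python3 -c "
from workcell import *
s=sense(); print(s['t'],s['qd'],s['ft_force']); print(hand_in())"
```

```text
42.45 [-0.01270592 -0.0076041   0.00278305  0.00302473 -0.00109191  0.0029238 ] [ 0.06673592 -0.51328174 -0.43756389]
the job is handed in; nothing more can be done
None
```

I finished the job and handed it in at about 42 s of the 144 s allowed. I moved the spray can, square bottle and tub to the mat, stood the filter in the tray, then put the three containers back in the stall in reverse order. The hand-in gives no verdict, so the results below rest on my own checks.

- **Containers:** Compared with the first picture, the last top view shows them within about 1–2 mm of where they started, and both views show them upright.
- **Filter:** The top and side views show it standing within about 2 mm of the tray's centre.
- **Robot:** At hand-in the gripper was open and well clear, the arm was nearly still, and the force reading was under 1 N.

No check failed or disagreed with another.

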